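Empty the valve tray and peel it off the stack

TASK

Plug the tall valve from the top tray fully down into the amplifier's one-dot socket (the one beside the transformer), and after that the short valve into the two-dot socket next to it. Then peel the emptied tray off the sticky nested stack by its finger tab, raising that corner first while the opposite corner is still down, and finish holding the tray up over the middle of the notepad, roughly level, still and at least 15 cm above the bench: do not put it down or let go. Leave the solder spool, screwdriver and mug alone.

Things in the scene. Friction and masses are not known exactly. Their poses are not given: they have to be found in the camera images.
- tray: grey formed plastic tray on top of the stack, 170 (its x) x 120 (y) x 16 mm, 120 g; origin at the centre of its underside, upper face at z = 16 mm. Round the top runs a 4 mm thick flange; the part below it sinks 12 mm into the tray beneath. Two round pockets, 20 mm wide, 13 mm deep, at (x, y) = (-50, 0) and (22, -14) mm hold the valves loosely. Spring clips hold it down (see stack)
- tab_grip (a point): grip point in the tray's finger tab, 3 mm below the tab's top, 33 mm above the tray's upper face: tray (64, 42, 49) mm, axes as the tray. The tab is an upright plate 8 mm thick, 26 mm long, 36 mm tall at the tray's +x +y corner; its length runs 0.58 rad from the tray's x axis towards +y, about along the diagonal
- tab_corner (a point): the tray's +x +y corner, at the flange's underside: tray (85, 60, 12) mm
- far_corner (a point): the corner of the tray diagonal to the tab, at the flange's underside: tray (-85, -60, 12) mm; it stays down on the stack while the tab's corner is raised
- stack: lower trays in a screwed-down holder with a 210 x 180 x 8 mm foot, fixed; origin at its underside's centre. Same centre and yaw as the nested top tray, whose flange lies on its rim, z = 40 mm. Four sprung steel clips on the long edges, at x = 34 and -56 mm, reach 2 mm over the flange and stand 10 mm above it; each lets go at 5 to 9 N of lift, so they free one by one when a corner is raised
- tall_valve: tall valve (electron tube), glass, 60 g, starts in either pocket. Origin at the bottom end of its plug, z up. Plug 16 mm diameter, 12 mm long, tapered end, no key (any yaw fits); black base 33 mm diameter from z = 12 to 30 mm; glass 34 mm diameter, straight to 83 mm, top at 95 mm. Seated in tray or socket, the base rests on the upper face with the plug below it
- short_valve: short valve, glass, 30 g, starts in the other pocket. Origin at the bottom end of its plug, z up. Plug 16 mm diameter and 12 mm long with a tapered end, no key; black base 21 mm diameter from z = 12 to 24 mm; glass 22 mm diameter from 24 mm, straight up to about 54 mm, top at 66 mm
- socket1 (a point): mouth of the one-dot socket, on its axis at the chassis' upper face, 50 mm above the bench; round hole 20 mm wide and 14 mm deep, next to the transformer (its face is 47 mm away towards chassis +y, its top is 78 mm above the chassis). Axes as the chassis
- socket2 (a point): mouth of the two-dot socket, the same hole, 62 mm from the first towards chassis -y. A third socket, another 60 mm further, is already filled by a fixed short valve whose top is 54 mm above the chassis
- chassis: black amplifier chassis, 160 (x) x 280 (y) x 50 mm, heavy, does not move; origin at the centre of its underside. Sockets lie on its y axis, the transformer at its +y end; brass dots by the sockets on the +x side
- notepad: white notepad lying flat on the bench, 148 (x) x 105 (y) x 6 mm, fixed; origin at the centre of its underside
- spool: bystander: metal solder spool standing on the bench, 52 mm diameter, 46 mm tall; origin at the centre of its underside
- screwdriver: bystander: screwdriver lying on the bench, 180 mm long, along its x axis; origin at its middle
- mug: bystander: white mug, 80 mm diameter, 90 mm tall, handle at its +y; origin at the centre of its underside
Things that resemble listed ones, but are neither listed nor needed, are in the scene too. What is shaped like the tall_valve but red is not meant.

How it is judged:
On the way, in this order (a step that is already met when the one before it is completed fails the run):
1. the tall valve stands fully down in the one-dot socket and is released (horizontal distance between tall_valve and socket1 below 0.004 m and z of tall_valve in the frame of socket1 below -0.009 m and angle between tall_valve's own z axis and vertical below 0.12 rad and contact force between the fingers and tall_valve below 0.1 N), for 0.2 s.
2. then the short valve stands fully down in the two-dot socket and is released (horizontal distance between short_valve and socket2 below 0.004 m and z of short_valve in the frame of socket2 below -0.009 m and angle between short_valve's own z axis and vertical below 0.12 rad and contact force between the fingers and short_valve below 0.1 N), for 0.2 s.
3. the tab's corner is raised (12 mm or more above the stack's rim) while the opposite corner is still down (within 5 mm) (z of tab_corner in the frame of stack above 0.052 m and z of far_corner in the frame of stack below 0.045 m and contact force between the fingers and tray above 0.5 N), for 0.04 s.
At the end, for the whole second after the job is handed in: Valves upright in their sockets: within 4 mm of the axis, plug 9 mm deep or more. The fingers hold the tray still, its underside over 140 mm above the bench, its centre within 50 mm of the notepad's, level within 20 degrees, touching neither stack, chassis nor valves (horizontal distance between tall_valve and socket1 below 0.004 m and z of tall_valve in the frame of socket1 below -0.009 m and angle between each of tall_valve, short_valve's own z axis and vertical below 0.12 rad and horizontal distance between short_valve and socket2 below 0.004 m and z of short_valve in the frame of socket2 below -0.009 m and height (world z) of tray above 0.14 m and angle between tray's own z axis and vertical below 0.35 rad and horizontal distance between tray and notepad below 0.05 m and contact force between the fingers and tray above 1 N and contact force between tray and stack below 0.05 N and contact force between tray and chassis below 0.05 N and contact force between tray and tall_valve below 0.05 N and contact force between tray and short_valve below 0.05 N and linear speed of tray below 0.04 m/s); the arm keeps its last pose, push and grip.
It fails at once if a bystander is moved by more than 3 cm (distance of any of spool, screwdriver, mug from where it was at the start of the episode above 0.03 m).
It also fails if it takes over 72 s, if anything falls off the work surface, if the arm or the gripper's body presses on something with over 40 N, if the wrist force passes 120 N, or if a joint passes its speed limit or range.

ROBOT

A 7-joint arm with a two-finger parallel gripper is mounted at the origin on the work surface. World frame = base frame: x ahead of the robot, y to its left, z up, the work surface at z = 0. Lengths are in m, angles in rad, forces in N, time in s.
With the tool pointing down it reaches from about 0.4 to 0.925 m from the base axis. Payload 5.6 kg.
Tool frame: the origin (TCP) lies between the finger pads; the fingertips stand 17 mm ahead of it and the grasp point (between the pads) lies 2 mm behind it; z points along the fingers, y is the line along which they close (so a half turn about z gives the same grasp; the last joint's range is limited). The gripper opens to 85 mm and grips with 20 to 120 N. Pads are 22 mm wide; open, the fingers measure 114 mm over their backs; the gripper's body (76 mm by 85 mm) begins 54 mm behind the grasp point. The pads swing forward as they close: fully open they stand 13 mm farther back than shut.
Start: joints at [-1.204, 0.468, -0.012, 1.603, 0.006, 1.071, -0.056], TCP at [0.259, 0.596, 0.248] pointing down, gripper open.
Joint ranges: [-2.53, 2.53], [-0.31, 2.02], [-1.57, 1.55], [0.28, 2.44], [-1.29, 4.43], [0.15, 1.84], [-2.92, 2.92]. Speed limits (rad/s): [2.57, 2.57, 3.14, 3.14, 3.14, 3.14, 3.14].

INTERFACE

Orientations are given as a unit quaternion [w, x, y, z].
In Python, from plant import env, cams gives the robot as it stands.
- The arm moves only by the tool carry_out, never from a script. Its argument "steps" is a list that holds one entry, the list of rows, each a list of 4 numbers: the shift along the tool's x, y, z in mm, then the turn about the tool's z in rad. In form: [[[x, y, z, roll], ...]]. A call has 1 to 5 rows; each row shifts and turns the commanded pose from where the row before left it, along the tool's axes as they then stand; what a row does not reach is not made up. A row lasts 1/8 s, in which the tool goes at most 62.5 mm and 10.7 degrees, less where a joint would pass 70% of its speed; a pose out of reach is approached as far as the arm can. A call is refused whole if a number of a shift passes 62.5 or a number of a turn 0.188, either way. A call with a gripper value outside its range is refused whole. "claw" is the opening, from 0 (shut) to 1 (fully open), set as the call begins (left out, the last holds). The fingers move at their own pace and stop on an object; "newtons" is the grip in N (left out, the last holds). Time passes only in rows, so rows that do not move let the fingers close. It gives the time, the measured TCP pose, the force, the opening and the grip force at its end, in the units of the state.
- env.state(): the state, without advancing time (a new reading comes with each control period).
- cams.camera(name): name is "scene" or "top" or "wrist"; returns a dict with "frame" (480x640x3 uint8, blue, green, red), "camera_matrix" (3x3 intrinsics, pixels), "xyz" and "rotation" of the camera in the world; the wrist camera has in their place "mount" (4x4, takes a point from camera to tool coordinates, whose origin is the TCP and whose axes are the flange's). Camera axes: x right, y down, z forward; pixel columns grow to the right and rows downward; lengths in m; the calibration is good to about 2 mm. A picture is of the moment at which its call begins: read the wrist's pose just before it. There is no depth.
- env.finish_job(): hands the job in; it is judged then, once.
Trained networks look in a picture, given as the dict that the camera call returned (one of the last four; its "shot" number tells which), for a name from the list of things; names that differ only in an ending like _2 or _b are one class to them, and where a whole thing is asked for, a point or a joint stands for the part that bears it (a point fixed in the world has none). Each returns a list of dicts, best first, with "score" (0 to 1); they miss things now and then, are a little off and sometimes report something else, mostly with a low value. They report only what shows in the picture. A call takes as long as a camera call. They do not tell look-alikes from the thing itself.
- cams.spot_in(picture, query): "bbox" ([left, top, right, bottom] in pixels, round what is visible of it).
- cams.pinpoint(picture, query): "xy" ([column, row] in pixels: a listed point, or the origin of a listed thing).
The state is a dict: "clock": time; "joint_positions": joint angles; "joint_velocities": joint speeds; "joint_torque": joint torques, N m; "ee_pos": TCP position; "eef_rot": TCP orientation; "wrist_force": force on the tool from outside, world axes, zero at the start; "wrist_torque": the same for the moment, N m; "gripper_width": opening from 0.0 (shut) to 1.0 (fully open); "grasp_force": force on a finger pad.
Only numpy, scipy, OpenCV 4.12 (cv2) and the standard library are available. Lean on these libraries where they do the work, as an engineer would, in place of code of your own. Each camera call takes 0.05 s, during which the arm holds its last target. There are 200 camera calls.

## Working session

There is one attempt and no reset: what is moved stays moved. The work goes in short steps, Python scripts to look and compute and a tool call to move; the robot and the scene stay as the last step left them, time stands still between calls to the robot, and variables do not carry over. Pictures are saved under pics/ and viewed, at most 10 in all, crops included, and the job is handed in when it is done.

Besides the shell and the picture viewer there is one more tool, called after "Request:" as name([rows], argument=value, ...), one row to a line, values as JSON. carry_out: Moves the arm, as the interface text tells. Its arguments: {"type":"object","properties":{"steps":{"type":"array"},"claw":{"type":"number"},"newtons":{"type":"number"}},"required":["steps"]}

```bash
ls; mkdir -p pics
cat > h.py <<'E'
import numpy as np, cv2
from scipy.spatial.transform import Rotation as R
from plant import env, cams
def q2R(q): return R.from_quat([q[1],q[2],q[3],q[0]]).as_matrix()
def ray(pic,uv,st=None):
    K=np.array(pic["camera_matrix"]); d=np.linalg.inv(K)@[uv[0],uv[1],1]
    if "mount" in pic:
        M=np.array(pic["mount"]); Rt=q2R(st["eef_rot"])
        return Rt@M[:3,3]+np.array(st["ee_pos"]), Rt@M[:3,:3]@d
    return np.array(pic["xyz"]), np.array(pic["rotation"])@d
def at(pic,uv,z,st=None):
    o,d=ray(pic,uv,st); return o+d*(z-o[2])/d[2]
E
python3 - <<'E'
from h import *
np.set_printoptions(precision=4,suppress=True)
s=env.state(); print(s["clock"],s["ee_pos"],s["eef_rot"])
Z=dict(tray=.044-.016+.0,tab_grip=.077,stack=0,tall_valve=.032,short_valve=.032,socket1=.05,socket2=.05,chassis=0,notepad=0,spool=0,screwdriver=.01,mug=0,tab_corner=.04,far_corner=.04)
ims=[]
for c in("top","scene"):
    p=cams.camera(c); cv2.imwrite(f"pics/{c}0.png",p["frame"]); print(c,p["xyz"])
    for q in Z:
        for r in cams.pinpoint(p,q)[:3]: print(q,np.round(r["xy"]),round(r["score"],2),at(p,r["xy"],Z[q])[:2])
E
```

```text
pics
0.0 [0.2588 0.5957 0.2473] [-0.0001  0.2035  0.9791 -0.0009]
top [ 0.4185 -0.0378  1.1455]Traceback (most recent call last):
  File "<stdin>", line 9, in <module>
  File "h.py", line 12, in at
    o,d=ray(pic,uv,st); return o+d*(z-o[2])/d[2]
        ~~~^^^^^^^^^^^
  File "h.py", line 10, in ray
    return np.array(pic["xyz"]), np.array(pic["rotation"])@d
                                 ~~~~~~~~~~~~~~~~~~~~~~~~~^~
ValueError: matmul: Input operand 1 has a mismatch in its core dimension 0, with gufunc signature (n?,k),(k,m?)->(n?,m?) (size 3 is different from 4)
```

```bash
sed -i 's/np.array(pic\["rotation"\])@d/q2R(pic["rotation"])@d/' h.py
python3 - <<'E'
from h import *
np.set_printoptions(precision=4,suppress=True)
Z=dict(tray=.028,tab_grip=.077,stack=0,tall_valve=.032,short_valve=.032,socket1=.05,socket2=.05,chassis=0,notepad=0,spool=0,screwdriver=.01,mug=0,tab_corner=.04,far_corner=.04)
for c in("top","scene"):
    p=cams.camera(c); cv2.imwrite(f"pics/{c}0.png",p["frame"]); print(c,p["xyz"],p["rotation"])
    for q in Z:
        for r in cams.pinpoint(p,q)[:3]: print(q,np.round(r["xy"]),round(r["score"],2),at(p,r["xy"],Z[q])[:2])
E
```

```text
top [ 0.4185 -0.0378  1.1455] [-0.0487  0.7088 -0.7019  0.0514]
tray [428. 254.] 0.89 [ 0.5525 -0.2529]
tray [438. 251.] 0.66 [ 0.5593 -0.2745]
tray [312. 215.] 0.17 [ 0.6353 -0.0082]
tab_grip [421. 220.] 0.84 [ 0.6172 -0.2321]
tab_grip [309. 144.] 0.25 [ 0.7735 -0.0015]
stack [155. 228.] 0.3 [0.6078 0.3309]
tall_valve [502. 240.] 0.68 [ 0.5839 -0.4099]
tall_valve [423. 173.] 0.57 [ 0.7272 -0.2446]
tall_valve [434. 250.] 0.54 [ 0.5627 -0.2653]
short_valve [416. 279.] 0.4 [ 0.4999 -0.2275]
socket1 [182. 235.] 0.84 [0.5856 0.2574]
socket1 [152. 226.] 0.65 [0.6036 0.3206]
socket1 [415. 277.] 0.18 [ 0.5026 -0.2227]
socket2 [182. 235.] 0.84 [0.5856 0.2574]
socket2 [152. 226.] 0.65 [0.6036 0.3206]
socket2 [415. 277.] 0.18 [ 0.5026 -0.2227]
chassis [167. 234.] 0.81 [0.5949 0.3051]
chassis [441. 308.] 0.69 [ 0.4426 -0.2844]
notepad [301. 328.] 0.94 [0.396 0.012]
spool [312. 215.] 0.86 [ 0.6406 -0.0081]
screwdriver [308. 143.] 0.79 [0.7984 0.0026]
screwdriver [153. 227.] 0.67 [0.6087 0.3323]
mug [202. 362.] 0.78 [0.324  0.2182]
tab_corner [413. 208.] 0.88 [ 0.6498 -0.2222]
tab_corner [306. 32
[... 209 characters left out ...]
79 -0.233 ]
tab_grip [217. 240.] 0.27 [ 0.479 -0.277]
tall_valve [254. 351.] 0.98 [ 0.7462 -0.2577]
tall_valve [230. 279.] 0.81 [ 0.557  -0.2689]
tall_valve [161. 316.] 0.69 [ 0.6142 -0.419 ]
short_valve [240. 257.] 0.72 [ 0.4991 -0.2359]
short_valve [480. 247.] 0.67 [0.6207 0.2928]
socket1 [489. 234.] 0.84 [0.6032 0.3201]
socket1 [462. 229.] 0.66 [0.5733 0.2671]
socket2 [489. 234.] 0.84 [0.6032 0.3201]
socket2 [462. 229.] 0.66 [0.5733 0.2671]
chassis [479. 249.] 0.91 [0.5995 0.3079]
notepad [331. 219.] 0.77 [0.4066 0.0058]
spool [355. 292.] 0.63 [ 0.6395 -0.0133]
screwdriver [389. 351.] 0.73 [ 0.8079 -0.0022]
mug [398. 186.] 0.71 [0.3386 0.2106]
tab_corner [259. 306.] 0.65 [ 0.649  -0.2263]
```

View pics/top0.png

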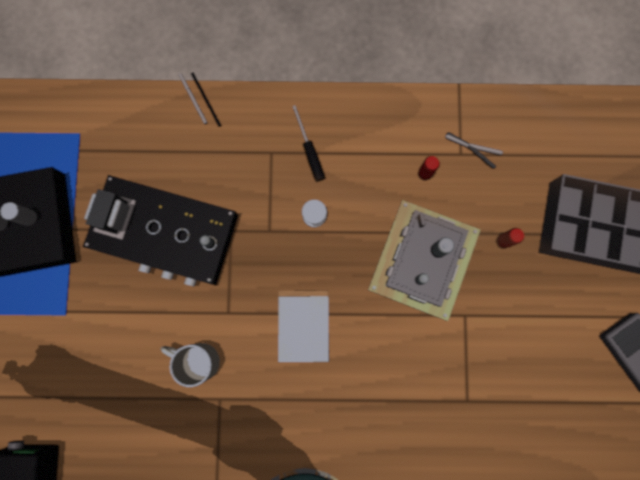

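View pics/scene0.png

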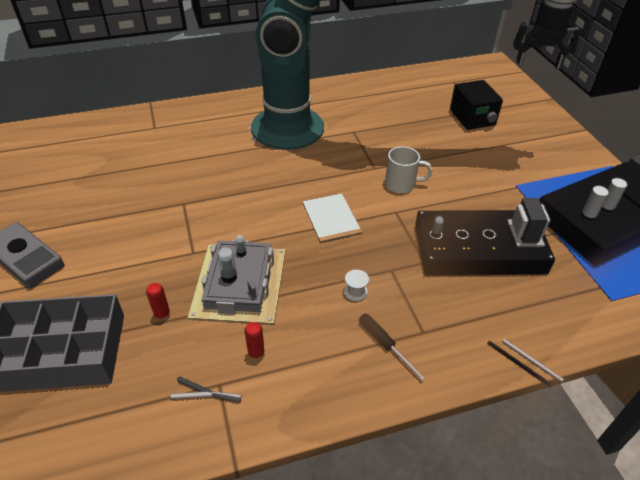

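The nested tray is centred near (428,254) in the top view. Its tall grey valve is at (434,250) and its short one at (416,279). The red cylinders at (429,168) and (511,237) are decoys. The one-dot socket is at (152,226) beside the transformer and the two-dot socket is at (182,235). The chassis on the blue mat at far left isn't the one meant. I'll set out toward the tray now and confirm from close by.

Request:
carry_out([
  [[-41,-45,0,0],[-41,-45,0,0],[-41,-45,0,0],[-41,-45,0,0],[-41,-45,0,0]],
], claw=0.8, newtons=40)

```text
clock: 2.22
ee_pos: [0.358, 0.3063, 0.2486]
eef_rot: [0.0, 0.204, 0.979, 0.0]
wrist_force: [-0.0, -0.1, 0.3]
gripper_width: 0.797
grasp_force: 0.0
```

Request:
carry_out([
  [[-41,-45,0,0],[-41,-45,0,0],[-41,-45,0,0],[-41,-45,0,0],[-41,-45,0,0]],
])

```text
clock: 2.85
ee_pos: [0.4563, 0.0183, 0.2488]
eef_rot: [0.001, 0.203, 0.979, 0.0]
wrist_force: [0.4, 0.2, -0.6]
gripper_width: 0.799
grasp_force: 0.0
```

Request:
carry_out([
  [[-41,-45,0,0],[-41,-45,0,0],[-41,-45,0,0],[-41,-45,0,0],[-41,-45,0,0]],
])

```text
clock: 3.48
ee_pos: [0.5548, -0.2696, 0.2485]
eef_rot: [0.0, 0.203, 0.979, 0.0]
wrist_force: [0.4, 0.0, 0.5]
gripper_width: 0.802
grasp_force: 0.0
```

Request:
carry_out([
  [[0,0,0,0.185],[0,0,0,0.185],[0,0,0,0.185],[0,0,0,0.185],[0,0,0,0.185]],
])

```text
clock: 4.1
ee_pos: [0.5542, -0.2679, 0.2484]
eef_rot: [0.0, 0.621, 0.784, 0.0]
wrist_force: [-0.7, 0.2, -0.4]
gripper_width: 0.796
grasp_force: 0.0
```

Request:
carry_out([
  [[0,0,0,0.185],[0,0,0,0.185],[0,0,0,0.185],[0,0,0,0.04],[0,0,0,0]],
])

```text
clock: 4.72
ee_pos: [0.5542, -0.2678, 0.2482]
eef_rot: [-0.0, 0.821, 0.571, -0.0]
wrist_force: [-0.3, 0.6, -0.3]
gripper_width: 0.798
grasp_force: 0.0
```

```bash
cat >> h.py <<'E'
np.set_printoptions(precision=4,suppress=True)
def yaw(st): v=q2R(st["eef_rot"])[:,1]; return np.arctan2(v[1],v[0])
def go(st,xyz):
    "shift in tool mm to put TCP at xyz"
    return 1000*q2R(st["eef_rot"]).T@(np.array(xyz)-np.array(st["ee_pos"]))
E
cat > look.py <<'E'
from h import *; import sys
n=sys.argv[1]; qs=[a.split("=") for a in sys.argv[2:]]
st=env.state(); p=cams.camera("wrist"); cv2.imwrite(f"pics/{n}.png",p["frame"])
print(st["clock"],np.array(st["ee_pos"]),"yaw",yaw(st),np.array(p["mount"])[:3,3])
for q,z in qs:
    for r in cams.pinpoint(p,q)[:3]:
        w=at(p,r["xy"],float(z),st); print(q,np.round(r["xy"]),round(r["score"],2),w[:2])
E
python3 look.py w1 tall_valve=.032 short_valve=.032 tray=.028 tab_grip=.077 tab_corner=.04 far_corner=.04
```

```text
4.725 [ 0.5542 -0.2678  0.2482] yaw -0.3563967254199363 [ 0.0689 -0.0011 -0.1252]
tall_valve [398. 322.] 0.81 [ 0.5867 -0.3977]
tall_valve [328. 211.] 0.67 [ 0.5601 -0.269 ]
tall_valve [493. 124.] 0.56 [ 0.7184 -0.247 ]
short_valve [252. 195.] 0.81 [ 0.5009 -0.2311]
tray [309. 194.] 0.82 [ 0.5485 -0.2482]
tab_grip [390. 154.] 0.75 [ 0.6217 -0.2352]
tab_corner [405. 130.] 0.59 [ 0.6448 -0.2251]
far_corner [213. 265.] 0.86 [ 0.4431 -0.2775]
```

View pics/w1.png

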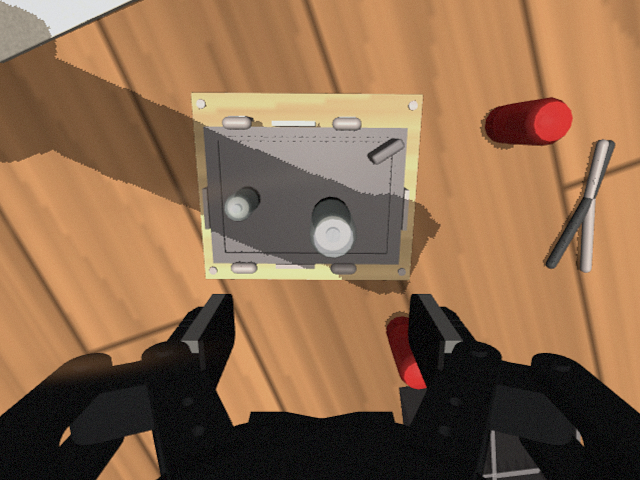

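The wrist view shows the tall grey-glass valve in the tray (top near (333,235)), the short valve at (238,205) and the tab at (386,151). Both red look-alikes, at (548,122) and (405,355), are off the tray. I'll confirm with one crop.

Run:
```python
from h import *
im=cv2.imread("pics/w1.png")[85:285,190:430]; cv2.imwrite("pics/w1c.png",cv2.resize(im,None,fx=3,fy=3,interpolation=cv2.INTER_CUBIC))
s=env.state(); p=cams.camera("wrist")
for uv,z in (((333,235),.127),((238,206),.098)): print(at(p,uv,z,s))
r=R.from_euler("z",-.3564).as_matrix()[:2,:2]
print("tall from tray",np.array([.5487,-.2495])+r@[.022,-.014],"short",np.array([.5487,-.2495])+r@[-.05,0])
print(go(s,[.562,-.270,.104]))
```

```text
[ 0.562  -0.2672  0.127 ]
[ 0.5025 -0.2296  0.098 ]
tall from tray [ 0.5644 -0.2703] short [ 0.5018 -0.2321]
[  0.9442   8.1087 144.3387]
```

View pics/w1c.png

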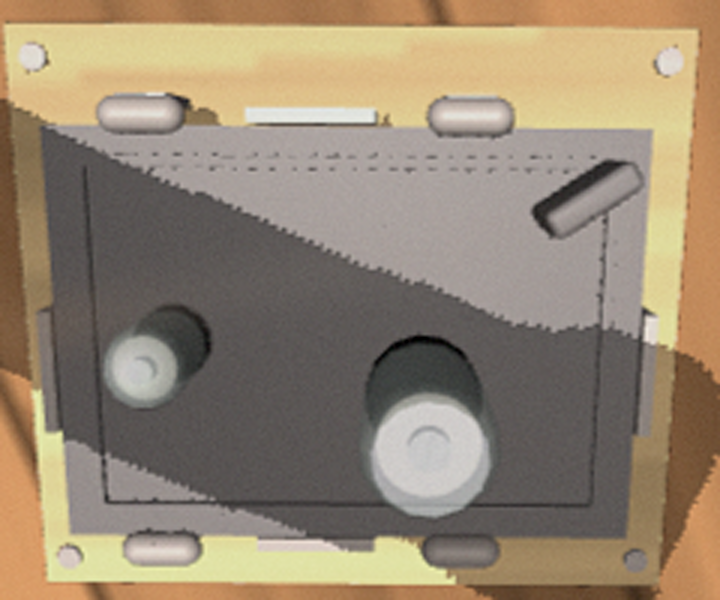

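The crop confirms it: the tall grey valve sits in the right-hand pocket and the short one in the left, with the tab at top right. Going down to grip the tall valve.

Request:
carry_out([
  [[0,8,20,0],[0,0,40,0],[0,0,40,0],[0,0,30,0],[0,0,16,0]],
])

```text
clock: 5.75
ee_pos: [0.5606, -0.2704, 0.0993]
eef_rot: [-0.001, 0.822, 0.569, -0.001]
wrist_force: [-0.4, 0.2, -0.1]
gripper_width: 0.804
grasp_force: 0.0
```

Request:
carry_out([
  [[0,0,0,0],[0,0,0,0],[0,0,0,0],[0,0,0,0],[0,0,0,0]],
], claw=0, newtons=40)

```text
clock: 6.38
ee_pos: [0.5622, -0.2709, 0.1032]
eef_rot: [0.001, 0.822, 0.57, 0.001]
wrist_force: [-0.9, 1.2, 4.4]
gripper_width: 0.393
grasp_force: 40.1
```

Request:
carry_out([
  [[0,0,-5,0],[0,0,-15,0],[0,0,-30,0],[0,0,-40,0],[0,0,-20,0]],
])

```text
clock: 7.0
ee_pos: [0.5622, -0.2715, 0.2151]
eef_rot: [0.001, 0.822, 0.569, 0.001]
wrist_force: [0.1, -0.2, -1.4]
gripper_width: 0.397
grasp_force: 39.9
```

Run:
```python
from h import *
s=env.state(); print(s["ee_pos"],s["eef_rot"],yaw(s),s["gripper_width"],s["grasp_force"])
print(go(s,[.603,.320,.25]), go(s,[.55,.26,.25]))
```

```text
[ 0.5622 -0.2715  0.2151] [0.0014 0.8221 0.5693 0.001 ] -0.3593705056142473 0.39692738773054487 39.903919883072376
[ 568.0567 -169.7508  -35.4188] [ 493.2503 -198.2639  -35.5232]
```

Request:
carry_out([
  [[56,-19,-4,0],[56,-19,-4,0],[56,-19,-4,0],[56,-19,-4,0],[56,-19,-4,0]],
])

```text
clock: 7.62
ee_pos: [0.5706, 0.0268, 0.2325]
eef_rot: [-0.0, 0.822, 0.569, 0.0]
wrist_force: [1.2, 1.1, -1.8]
gripper_width: 0.392
grasp_force: 40.0
```

Request:
carry_out([
  [[56,-19,-4,0],[56,-19,-4,0],[56,-19,-4,0],[56,-19,-4,0],[0,0,0,0]],
])

```text
clock: 8.25
ee_pos: [0.577, 0.2682, 0.2475]
eef_rot: [-0.001, 0.819, 0.574, -0.0]
wrist_force: [-0.5, 0.1, -0.5]
gripper_width: 0.398
grasp_force: 40.0
```

```bash
python3 look.py w2 socket1=.05 socket2=.05 chassis=0 tall_valve=.18
```

```text
8.25 [0.577  0.2682 0.2475] yaw -0.3488164730257452 [ 0.0689 -0.0011 -0.1252]
socket1 [334. 222.] 0.77 [0.5849 0.2608]
socket1 [331. 144.] 0.58 [0.6046 0.3234]
socket2 [334. 222.] 0.77 [0.5849 0.2608]
socket2 [331. 144.] 0.58 [0.6046 0.3234]
chassis [333. 159.] 0.92 [0.6023 0.3077]
chassis [332. 147.] 0.63 [0.6046 0.3185]
chassis [119. 324.] 0.58 [0.3265 0.222 ]
tall_valve [322. 263.] 0.58 [0.5772 0.2708]
```

View pics/w2.png

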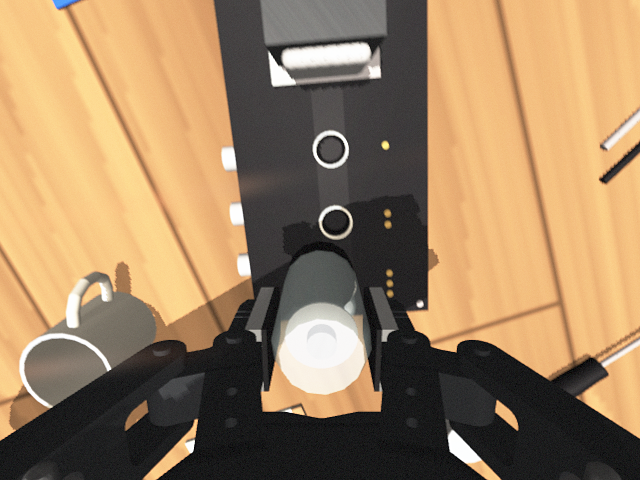

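One-dot socket ring near (331,149), with a single dot at (385,145). Two-dot ring near (336,222). The held valve's top is near (322,340). I'll fit the rings exactly.

```bash
cat > rings.py <<'E'
from h import *
def rings(p,st,guess):
    g=cv2.cvtColor(p["frame"],cv2.COLOR_BGR2GRAY); out=[]
    for u,v in guess:
        c=g[v-30:v+30,u-30:u+30]; _,b=cv2.threshold(c,0,255,cv2.THRESH_OTSU)
        cs,h=cv2.findContours(b,cv2.RETR_CCOMP,cv2.CHAIN_APPROX_NONE)
        for k,cc in enumerate(cs):
            if h[0][k][3]>=0 and len(cc)>40:
                e=cv2.fitEllipse(cc); uv=(e[0][0]+u-30,e[0][1]+v-30); out.append(at(p,uv,.05,st)); print("ring",np.round(uv,1),np.round(e[1],1),out[-1])
    return out
E
python3 - <<'E'
from rings import *
st=env.state(); p=cams.camera("wrist")
o=rings(p,st,[(331,149),(336,222)])
if len(o)>1: d=(o[0]-o[1])[:2]; print(np.linalg.norm(d),np.arctan2(d[1],d[0]))
print("top disc",at(p,(322,340),.2715,st), st["ee_pos"])
print(go(st,[*o[0][:2],.2475]))
E
```

```text
ring [322.4 137.4] [30.3 31.2] [0.6024 0.3207 0.05  ]
ring [329.1 211.6] [28.6 28.9] [0.5859 0.2607 0.05  ]
0.06221207804662332 1.302939217124413
top disc [0.5814 0.268  0.2715] [0.5788 0.2591 0.2484]
[65.9539  0.2313  0.8876]
```

Run:
```python
from rings import *
for i in range(2):
    st=env.state(); p=cams.camera("wrist"); print(st["ee_pos"])
o=rings(p,st,[(322,137),(329,212)])
c=p["frame"][200:420,220:430]; cv2.imwrite("pics/w3c.png",cv2.resize(c,None,fx=2.7,fy=2.7,interpolation=cv2.INTER_CUBIC))
Rt=q2R(st["eef_rot"]); M=np.array(p["mount"]); K=np.array(p["camera_matrix"])
# predicted pixels of valve axis points with offset dx along tool x
for dx in (-4,0,4):
  for zv in (95,83,30):
    t=np.array([dx/1000,0,(71-zv)/1000]); c=M[:3,:3].T@(t-M[:3,3]); q=K@c; print(dx,zv,np.round(q[:2]/q[2],1), "R px",round(K[0,0]*.017/c[2],1))
```

```text
[0.5789 0.2592 0.2485]
[0.5789 0.2595 0.2485]
ring [322.6 137.9] [30.  31.4] [0.6025 0.3207 0.05  ]
ring [329.2 212. ] [28.4 28.9] [0.586  0.2607 0.05  ]
-4 95 [324.2 379.8] R px 55.2
-4 83 [323.9 357.7] R px 50.3
-4 30 [323.1 294.1] R px 36.0
0 95 [324.3 368.4] R px 55.8
0 83 [324.  347.2] R px 50.7
0 30 [323.1 286.2] R px 36.2
4 95 [324.3 356.9] R px 56.3
4 83 [324.  336.5] R px 51.1
4 30 [323.1 278.2] R px 36.4
```

View pics/w3c.png

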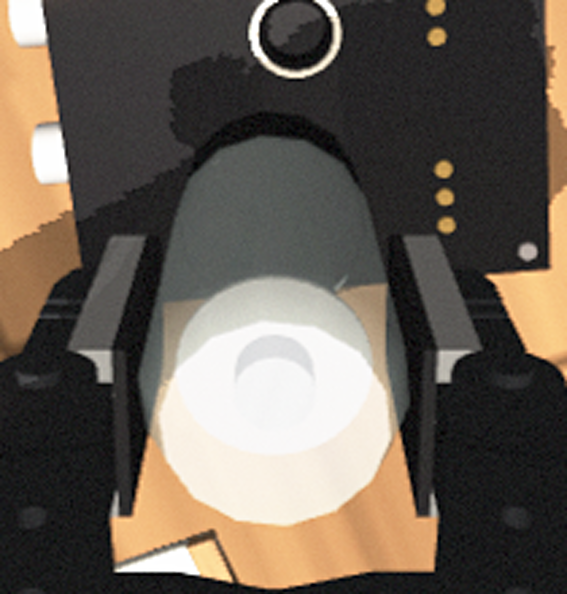

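Run:
```python
from h import *
st=env.state(); p=cams.camera("wrist"); M=np.array(p["mount"]); K=np.array(p["camera_matrix"]); print(K[0,0],K[0,2],K[1,2]); print(M)
g=p["frame"].copy()[200:420,220:430]; S=2.7
def draw(im,dx,tilt,h):
    for zv,r,col in((12,16.5,(0,0,255)),(30,17,(0,255,0)),(83,17,(255,0,0)),(95,5,(0,255,255))):
        a=np.linspace(0,2*np.pi,80); z=zv-71
        P=np.c_[r*np.cos(a),r*np.sin(a),np.full(80,-z-0.0+h)]/1000
        P=P@R.from_euler("y",tilt).as_matrix().T+[dx/1000,0,0]
        c=(P-M[:3,3])@M[:3,:3]; q=c@K.T; q=(q[:,:2]/q[:,2:]-[220,200])*S
        cv2.polylines(im,[q.astype(int)],True,col,1)
    return im
ims=[]
for dx,t,h in((0,0,0),(4,0,0)):
    im=cv2.resize(g,None,fx=S,fy=S,interpolation=cv2.INTER_CUBIC); ims.append(draw(im,dx,t,h)[:,150-150:])
o=cv2.resize(np.hstack(ims),(800,419)); cv2.imwrite("pics/ov.png",o)
```

```text
380.52210826319526 321.1420955770997 240.26036298515018
[[ 0.0004 -0.963  -0.2696  0.0689]
 [ 1.      0.0001  0.0008 -0.0011]
 [-0.0008 -0.2696  0.963  -0.1252]
 [ 0.      0.      0.      1.    ]]
```

View pics/ov.png

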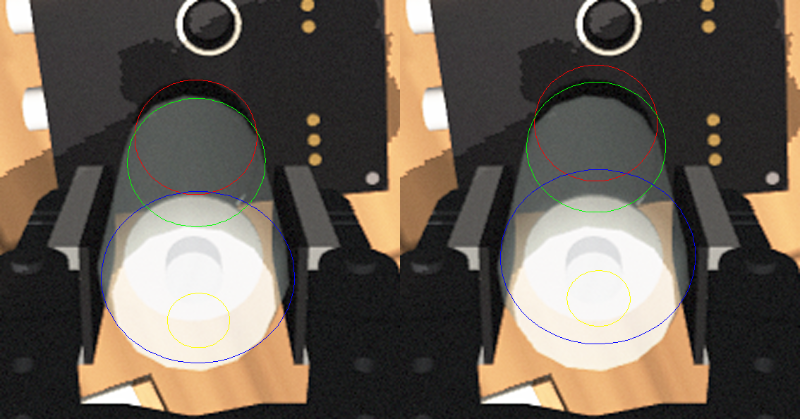

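Overlaid with no offset, the model's base rings match the picture, so the valve is centred in the grip. Moving over socket 1 and down to just above it.

Request:
carry_out([
  [[33,0,0,0],[33,0,20,0],[0,0,40,0],[0,0,40,0],[0,0,18,0]],
])

```text
clock: 9.32
ee_pos: [0.6008, 0.3222, 0.1279]
eef_rot: [-0.0, 0.822, 0.569, -0.002]
wrist_force: [0.5, 0.5, -0.5]
gripper_width: 0.396
grasp_force: 40.0
```

Request:
carry_out([
  [[0,0,0,0],[0,0,0,0],[0,0,0,0],[0,0,0,0]],
])

```text
clock: 9.82
ee_pos: [0.6022, 0.3232, 0.1314]
eef_rot: [-0.0, 0.822, 0.569, 0.001]
wrist_force: [-0.5, -0.7, -0.1]
gripper_width: 0.4
grasp_force: 40.0
```

Run:
```python
from h import *
s=env.state(); print(s["clock"],s["ee_pos"],yaw(s),go(s,[.6025,.3207,.109]))
```

```text
9.825 [0.6022 0.3232 0.1314] -0.35903342904789143 [-2.302   1.1137 22.4178]
```

Request:
carry_out([
  [[-2,1,0,0],[0,0,6,0],[0,0,6,0],[0,0,5,0],[0,0,0,0]],
])

```text
clock: 10.45
ee_pos: [0.6018, 0.3204, 0.1126]
eef_rot: [0.0, 0.822, 0.569, -0.001]
wrist_force: [-0.3, 0.3, -0.5]
gripper_width: 0.394
grasp_force: 39.9
```

Request:
carry_out([
  [[0,0,3,0],[0,0,3,0],[0,0,0,0],[0,0,0,0]],
])

```text
clock: 10.95
ee_pos: [0.6023, 0.321, 0.1092]
eef_rot: [-0.0, 0.822, 0.57, 0.001]
wrist_force: [-3.1, -1.4, 10.5]
gripper_width: 0.397
grasp_force: 41.0
```

Run:
```python
from h import *
s=env.state(); print(s["clock"],s["ee_pos"],s["wrist_force"],s["wrist_torque"])
```

```text
10.95 [0.6023 0.321  0.1092] [-3.0523 -1.4328 10.4815] [-0.2841  0.8819 -0.031 ]
```

Seated at the expected height with about 10 N of contact force. Releasing and retreating.

Request:
carry_out([
  [[0,0,0,0],[0,0,0,0],[0,0,0,0],[0,0,0,0]],
], claw=0.65)

```text
clock: 11.45
ee_pos: [0.602, 0.3207, 0.1071]
eef_rot: [0.0, 0.822, 0.569, -0.0]
wrist_force: [-0.3, 0.1, -0.6]
gripper_width: 0.65
grasp_force: 0.0
```

Request:
carry_out([
  [[0,0,-25,0],[0,0,-40,0],[0,0,-40,0],[0,0,-25,0],[0,0,0,0]],
])

```text
clock: 12.08
ee_pos: [0.6031, 0.3209, 0.2395]
eef_rot: [0.0, 0.822, 0.569, 0.002]
wrist_force: [-0.2, -0.1, 0.1]
gripper_width: 0.65
grasp_force: 0.0
```

Request:
carry_out([
  [[-55,0,0,0],[-25,0,0,0],[0,0,0,0],[0,0,0,0],[0,0,0,0]],
])

```text
clock: 12.7
ee_pos: [0.5739, 0.2472, 0.2367]
eef_rot: [0.0, 0.821, 0.57, -0.0]
wrist_force: [0.0, 1.0, 0.3]
gripper_width: 0.652
grasp_force: 0.0
```

```bash
python3 look.py w4 tall_valve=.038 socket1=.05 socket2=.05
python3 - <<'E'
from h import *
s=env.state(); print(s["ee_pos"],yaw(s)); print("to above short",go(s,[.502,-.231,.22]))
p=cams.camera("top")
for r in cams.pinpoint(p,"tall_valve")[:4]: print(r,at(p,r["xy"],.038))
E
```

```text
12.7 [0.5739 0.2472 0.2367] yaw -0.3570344379492905 [ 0.0689 -0.0011 -0.1252]
tall_valve [322. 121.] 0.67 [0.6014 0.3213]
socket1 [331. 196.] 0.61 [0.5877 0.2629]
socket2 [331. 196.] 0.61 [0.5877 0.2629]
[0.5739 0.2463 0.237 ] -0.35827767895623297
to above short [-472.2591  100.0185   17.1874]
{'xy': [422.9, 174.4], 'score': 0.68} [ 0.7229 -0.2441  0.038 ]
{'xy': [500.5, 238.7], 'score': 0.63} [ 0.5862 -0.4045  0.038 ]
{'xy': [153.1, 225.9], 'score': 0.44} [0.6059 0.3231 0.038 ]
```

View pics/w4.png

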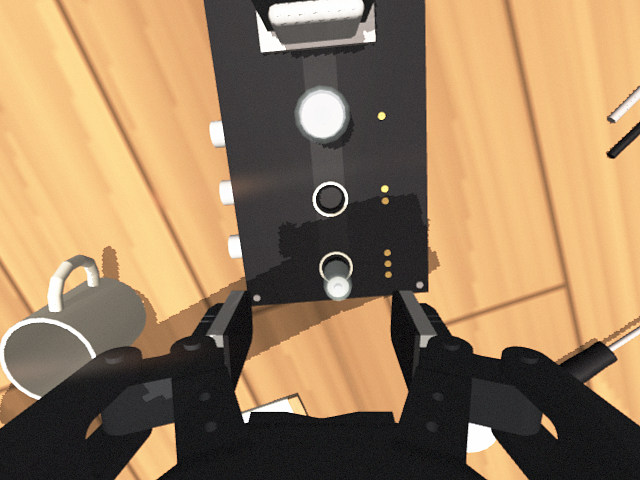

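The tall valve stands upright in the one-dot socket, top at (322,115), and the two-dot ring is free at (331,199). Now for the short valve.

Request:
carry_out([
  [[-59,12.5,0,0],[-59,12.5,0,0],[-59,12.5,0,0],[-59,12.5,0,0],[-59,12.5,0,0]],
])

```text
clock: 13.62
ee_pos: [0.5285, -0.054, 0.2376]
eef_rot: [0.0, 0.822, 0.57, 0.001]
wrist_force: [0.7, -0.4, 0.6]
gripper_width: 0.652
grasp_force: 0.0
```

Request:
carry_out([
  [[-59,12.5,0,0],[-59,12.5,0,0],[-59,12.5,0,0],[0,0,0,0],[0,0,0,0]],
])

```text
clock: 14.25
ee_pos: [0.5017, -0.2309, 0.2372]
eef_rot: [-0.0, 0.822, 0.569, 0.0]
wrist_force: [0.7, 0.5, -0.3]
gripper_width: 0.649
grasp_force: 0.0
```

Request:
carry_out([
  [[0,0,0,0],[0,0,0,0]],
])

```text
clock: 14.5
ee_pos: [0.5023, -0.2297, 0.2372]
eef_rot: [-0.0, 0.821, 0.571, 0.0]
wrist_force: [-0.5, -0.2, 0.6]
gripper_width: 0.652
grasp_force: 0.0
```

```bash
python3 look.py w5 short_valve=.032 tray=.028
python3 - <<'E'
from h import *
s=env.state(); print(s["ee_pos"],yaw(s)); print("to short",go(s,[.502,-.231,.075]))
E
```

```text
14.5 [ 0.5023 -0.2297  0.2372] yaw -0.3562591247672898 [ 0.0689 -0.0011 -0.1252]
short_valve [319. 218.] 0.57 [ 0.4985 -0.2316]
tray [378. 216.] 0.56 [ 0.5488 -0.2495]
tray [278. 287.] 0.3 [ 0.4387 -0.2809]
[ 0.502  -0.2304  0.2373] -0.35753715332699865
to short [ -0.6107   0.1857 162.3032]
```

Request:
carry_out([
  [[-1,-1,50,0],[0,0,50,0],[0,0,35,0],[0,0,20,0],[0,0,7,0]],
])

```text
clock: 15.28
ee_pos: [0.5003, -0.2318, 0.0747]
eef_rot: [-0.0, 0.822, 0.57, -0.0]
wrist_force: [-0.6, -1.1, 1.0]
gripper_width: 0.646
grasp_force: 0.0
```

Request:
carry_out([
  [[0,0,0,0],[0,0,0,0],[0,0,0,0],[0,0,0,0],[0,0,0,0]],
], claw=0, newtons=30)

```text
clock: 15.9
ee_pos: [0.5013, -0.2322, 0.0764]
eef_rot: [0.001, 0.822, 0.569, 0.001]
wrist_force: [-0.2, -0.8, 6.4]
gripper_width: 0.257
grasp_force: 29.8
```

Request:
carry_out([
  [[0,0,0,0],[0,0,-10,0],[0,0,-40,0],[0,0,-60,0],[0,0,-50,0]],
])

```text
clock: 16.52
ee_pos: [0.5002, -0.232, 0.2376]
eef_rot: [0.0, 0.822, 0.569, 0.0]
wrist_force: [0.8, -0.3, -0.6]
gripper_width: 0.254
grasp_force: 29.5
```

Run:
```python
from h import *
s=env.state(); print(s["ee_pos"],yaw(s),s["gripper_width"]); print(go(s,[.570,.205,.235]))
```

```text
[ 0.5002 -0.232   0.2376] -0.35960504975395274 0.25436712110323867
[433.5808 -88.4013   2.6077]
```

Request:
carry_out([
  [[54,-11,0,0],[54,-11,0,0],[54,-11,0,0],[54,-11,0,0],[54,-11,0,0]],
])

```text
clock: 17.15
ee_pos: [0.5436, 0.0421, 0.2359]
eef_rot: [-0.0, 0.822, 0.569, 0.0]
wrist_force: [0.0, -0.4, -1.4]
gripper_width: 0.25
grasp_force: 29.5
```

Request:
carry_out([
  [[54,-11,0,0],[54,-11,0,0],[54,-11,0,0],[0,0,0,0],[0,0,0,0]],
])

```text
clock: 17.77
ee_pos: [0.5695, 0.2028, 0.2354]
eef_rot: [0.0, 0.822, 0.569, -0.0]
wrist_force: [0.0, -0.8, 0.3]
gripper_width: 0.25
grasp_force: 29.5
```

Request:
carry_out([
  [[0,0,0,0],[0,0,0,0]],
])

```text
clock: 18.02
ee_pos: [0.5699, 0.2022, 0.2356]
eef_rot: [-0.0, 0.823, 0.569, 0.0]
wrist_force: [-0.1, 0.4, -0.4]
gripper_width: 0.254
grasp_force: 29.5
```

Run:
```python
from rings import *
st=env.state(); p=cams.camera("wrist"); print(st["ee_pos"])
K=np.array(p["camera_matrix"]); M=np.array(p["mount"]); Rt=q2R(st["eef_rot"])
c=M[:3,:3].T@(Rt.T@(np.array([.586,.2607,.05])-st["ee_pos"])-M[:3,3]); q=K@c; u,v=(q[:2]/q[2]).astype(int); print(u,v)
o=rings(p,st,[(u,v)])
print(go(st,[.586,.2607,.0824]))
g=p["frame"].copy()[200:420,220:430]; S=2.7
def draw(im,dx):
    for zv,r,col in((12,10.5,(0,0,255)),(24,11,(0,255,0)),(54,11,(255,0,0)),(66,3,(0,255,255)),(0,7,(255,0,255))):
        a=np.linspace(0,2*np.pi,80)
        P=np.c_[r*np.cos(a)+dx,r*np.sin(a),np.full(80,44.4-zv)]/1000
        q=(P-M[:3,3])@M[:3,:3]@K.T; q=(q[:,:2]/q[:,2:]-[220,200])*S
        cv2.polylines(im,[q.astype(int)],True,col,1)
    return im
ims=[draw(cv2.resize(g,None,fx=S,fy=S,interpolation=cv2.INTER_CUBIC),dx) for dx in (0,3)]
cv2.imwrite("pics/ov2.png",cv2.resize(np.hstack(ims),(800,419)))
```

```text
[0.5699 0.2022 0.2356]
315 144
ring [314.7 144.7] [31.1 32.3] [0.5858 0.2609 0.05  ]
[ 60.4019  -5.649  153.2439]
```

View pics/ov2.png

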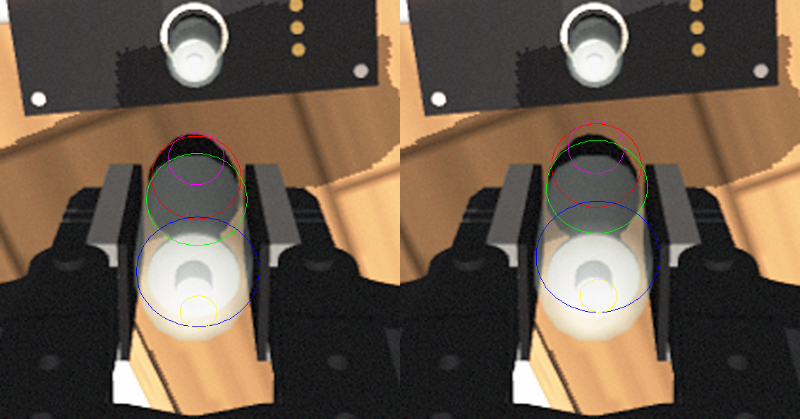

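Again the zero-offset model matches, so the short valve is centred in the grip. The ring measurement agrees with the earlier one.

Request:
carry_out([
  [[30,-3,0,0],[30,-2.5,20,0],[0,0,50,0],[0,0,40,0],[0,0,22,0]],
])

```text
clock: 18.7
ee_pos: [0.5849, 0.2609, 0.1013]
eef_rot: [-0.0, 0.822, 0.569, -0.001]
wrist_force: [0.3, -0.5, 0.3]
gripper_width: 0.251
grasp_force: 29.5
```

Request:
carry_out([
  [[0,0,0,0],[0,0,0,0],[0,0,0,0],[0,0,0,0]],
])

```text
clock: 19.2
ee_pos: [0.5863, 0.262, 0.1044]
eef_rot: [-0.0, 0.822, 0.57, 0.001]
wrist_force: [0.6, -0.1, -0.5]
gripper_width: 0.249
grasp_force: 29.5
```

Run:
```python
from h import *
for i in range(3):
    s=env.state(); print(s["clock"],s["ee_pos"],yaw(s),go(s,[.586,.2608,.0824])); cams.camera("top")
```

```text
19.2 [0.5863 0.262  0.1044] -0.3589435690914831 [-1.2568  0.168  22.0197]
19.25 [0.5861 0.262  0.1042] -0.35889954470967 [-1.143   0.3043 21.7703]
19.3 [0.5859 0.2619 0.104 ] -0.3588525239199727 [-1.0713  0.4476 21.5612]
```

Request:
carry_out([
  [[-1,0,5,0],[0,0,6,0],[0,0,5,0],[0,0,0,0],[0,0,0,0]],
])

```text
clock: 19.98
ee_pos: [0.5855, 0.2606, 0.0872]
eef_rot: [0.0, 0.822, 0.569, -0.0]
wrist_force: [-0.3, 0.5, -0.5]
gripper_width: 0.253
grasp_force: 29.5
```

Request:
carry_out([
  [[0,0,3,0],[0,0,3,0],[0,0,0,0],[0,0,0,0],[0,0,0,0]],
])

```text
clock: 20.6
ee_pos: [0.5857, 0.2609, 0.0824]
eef_rot: [-0.0, 0.822, 0.569, 0.0]
wrist_force: [-2.2, -0.6, 6.6]
gripper_width: 0.249
grasp_force: 30.4
```

Request:
carry_out([
  [[0,0,0,0],[0,0,0,0],[0,0,0,0],[0,0,0,0]],
], claw=0.5)

```text
clock: 21.1
ee_pos: [0.5853, 0.2607, 0.0811]
eef_rot: [0.0, 0.822, 0.569, -0.0]
wrist_force: [-0.6, 0.3, -0.0]
gripper_width: 0.503
grasp_force: 0.0
```

Request:
carry_out([
  [[0,0,-20,0],[0,0,-50,0],[0,0,-50,0],[0,0,-25,0],[0,0,0,0]],
])

```text
clock: 21.72
ee_pos: [0.5868, 0.261, 0.2298]
eef_rot: [0.0, 0.822, 0.569, 0.003]
wrist_force: [0.0, 0.1, 0.3]
gripper_width: 0.503
grasp_force: 0.0
```

Run:
```python
from h import *
s=env.state(); print(s["ee_pos"],go(s,[.623,-.233,.22]))
for c in("top","scene"):
    p=cams.camera(c)
    for q in("short_valve","tall_valve"):
        for r in cams.pinpoint(p,q)[:4]:
            w=at(p,r["xy"],.038)
            if w[1]>.1: print(c,q,w,r["score"])
```

```text
[0.5868 0.261  0.2298] [-449.7263  207.5315    8.4305]
top short_valve [0.5902 0.2608 0.038 ] 0.49
top tall_valve [0.6022 0.3271 0.038 ] 0.57
scene short_valve [0.592  0.2506 0.038 ] 0.6
scene tall_valve [0.6019 0.3224 0.038 ] 0.97
scene tall_valve [0.5847 0.3299 0.038 ] 0.69
```

Request:
carry_out([
  [[-56,26,0,0],[-56,26,0,0],[-56,26,0,0],[-56,26,0,0],[-56,26,0,0]],
])

```text
clock: 22.65
ee_pos: [0.6084, -0.0489, 0.2256]
eef_rot: [-0.0, 0.822, 0.57, -0.0]
wrist_force: [1.0, 0.4, -0.0]
gripper_width: 0.498
grasp_force: 0.0
```

Request:
carry_out([
  [[-56,26,0,0],[-56,26,0,0],[-56,26,0,0],[0,0,0,0.185],[0,0,0,0.185]],
])

```text
clock: 23.28
ee_pos: [0.6218, -0.2336, 0.2253]
eef_rot: [-0.0, 0.915, 0.404, -0.001]
wrist_force: [0.3, 0.5, 0.2]
gripper_width: 0.498
grasp_force: 0.0
```

Request:
carry_out([
  [[0,0,0,0.185],[0,0,0,0.185],[0,0,0,0.185],[0,0,0,0.055],[0,0,0,0]],
])

```text
clock: 23.9
ee_pos: [0.6224, -0.2316, 0.2253]
eef_rot: [0.0, 0.993, 0.116, -0.001]
wrist_force: [-0.2, 0.0, -0.2]
gripper_width: 0.503
grasp_force: 0.0
```

Request:
carry_out([
  [[0,0,0,0],[0,0,0,0]],
])

```text
clock: 24.15
ee_pos: [0.6226, -0.2319, 0.2262]
eef_rot: [-0.0, 0.993, 0.116, -0.0]
wrist_force: [0.0, 0.1, 0.3]
gripper_width: 0.503
grasp_force: 0.0
```

```bash
python3 look.py w6 tab_grip=.077 tab_corner=.04 far_corner=.04 tray=.028
python3 - <<'E'
from h import *
s=env.state(); print(s["ee_pos"],yaw(s)); print(go(s,[.623,-.233,.079]))
E
```

```text
24.15 [ 0.6226 -0.2319  0.2262] yaw -1.338674576743835 [ 0.0678 -0.001  -0.1252]
tab_grip [322. 232.] 0.78 [ 0.6203 -0.2319]
tab_corner [317. 191.] 0.95 [ 0.6436 -0.222 ]
tab_corner [321. 234.] 0.74 [ 0.6095 -0.2341]
far_corner [320. 403.] 0.95 [ 0.4449 -0.2722]
tray [321. 299.] 0.94 [ 0.5455 -0.2489]
tray [ 87. 134.] 0.72 [ 0.6443 -0.0287]
[ 0.6227 -0.2318  0.2264] -1.3389693849256032
[ -0.0364   1.209  147.4093]
```

View pics/w6.png

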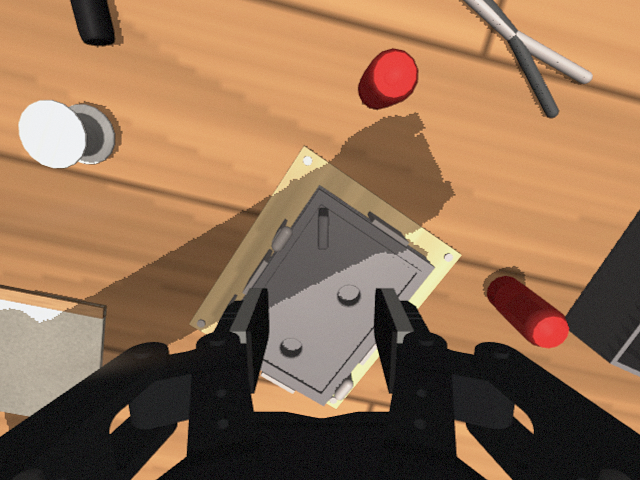

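The tab at (322,230) lies directly under the TCP and along tool x, and both pockets are empty, at (348,294) and (290,347). Descending with a narrow opening so the fingers clear the clips.

Request:
carry_out([
  [[-1,0,30,0],[0,0,50,0],[0,0,40,0],[0,0,24,0],[0,0,10,0]],
], claw=0.32)

```text
clock: 25.02
ee_pos: [0.6215, -0.2321, 0.0714]
eef_rot: [-0.0, 0.993, 0.116, -0.0]
wrist_force: [0.4, -0.1, -0.4]
gripper_width: 0.32
grasp_force: 0.0
```

Request:
carry_out([
  [[0,0,0,0],[0,0,0,0],[0,0,0,0],[0,0,0,0],[0,0,0,0]],
], claw=0, newtons=80)

```text
clock: 25.65
ee_pos: [0.6222, -0.2322, 0.0731]
eef_rot: [0.0, 0.993, 0.116, 0.001]
wrist_force: [0.7, 0.2, 2.3]
gripper_width: 0.074
grasp_force: 79.1
```

Request:
carry_out([
  [[0,0,-2,0],[0,0,-2,0],[0,0,-2,0],[0,0,0,0]],
])

```text
clock: 26.15
ee_pos: [0.6209, -0.2315, 0.0775]
eef_rot: [-0.001, 0.993, 0.116, -0.001]
wrist_force: [-0.6, -1.1, -11.8]
gripper_width: 0.073
grasp_force: 78.0
```

Request:
carry_out([
  [[0,0,-2,0],[0,0,-2,0],[0,0,-2,0],[0,0,0,0],[0,0,0,0]],
])

```text
clock: 26.78
ee_pos: [0.6237, -0.2328, 0.0868]
eef_rot: [0.001, 0.993, 0.116, 0.002]
wrist_force: [-1.0, -1.4, 6.8]
gripper_width: 0.074
grasp_force: 80.6
```

Request:
carry_out([
  [[0,0,-2,0],[0,0,-2,0],[0,0,-2,0],[0,0,0,0],[0,0,0,0]],
])

```text
clock: 27.4
ee_pos: [0.6218, -0.2313, 0.0903]
eef_rot: [-0.001, 0.993, 0.116, 0.0]
wrist_force: [1.1, 1.3, 1.7]
gripper_width: 0.072
grasp_force: 79.8
```

```bash
python3 look.py w7 tab_corner=.052 far_corner=.04
python3 - <<'E'
from h import *
p=cams.camera("scene"); cv2.imwrite("pics/s7.png",cv2.resize(p["frame"][210:350,160:320],None,fx=4,fy=4,interpolation=cv2.INTER_CUBIC))
E
```

```text
27.4 [ 0.6218 -0.2313  0.0903] yaw -1.3388023200657047 [ 0.0678 -0.001  -0.1252]
tab_corner [313. 234.] 0.59 [ 0.6452 -0.221 ]
```

View pics/s7.png

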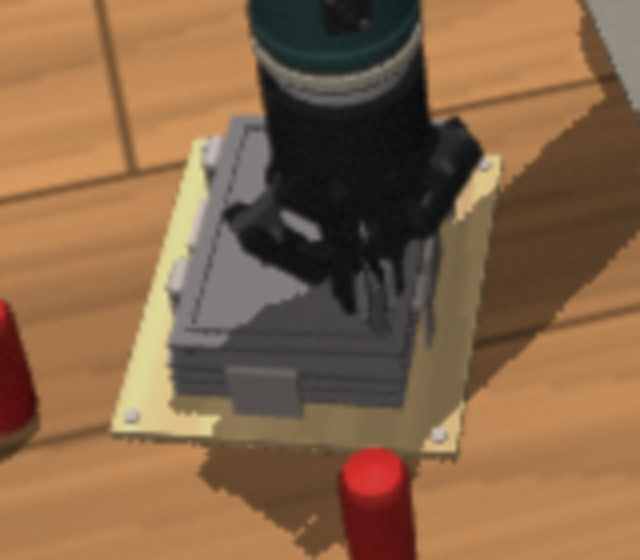

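The scene crop shows the gripper on the tab and the tray still seated at its left and rear edges; how far the corner has risen isn't clear. That is my last picture view. I'll triangulate the corners numerically.

Run:
```python
from h import *
r=R.from_euler("z",-.352).as_matrix(); c=np.array([.5487,-.2500,.028])
far=c+r@[-.085,-.06,.012]; tab=c+r@[.085,.06,.012]
ax=r@np.array([-.6,.85,0]); ax/=np.linalg.norm(ax)
u=(tab-far)/np.linalg.norm(tab-far)
def proj(p,X,st):
    K=np.array(p["camera_matrix"])
    if "mount" in p:
        M=np.array(p["mount"]); c=M[:3,:3].T@(q2R(st["eef_rot"]).T@(X-st["ee_pos"])-M[:3,3])
    else: c=q2R(p["rotation"]).T@(X-p["xyz"])
    q=K@c; return np.round(q[:2]/q[2],1)
for n in("scene","top","wrist"):
    st=env.state(); p=cams.camera(n)
    for k in("tab_corner","far_corner","tray"):
        print(n,k,[(np.round(x["xy"],1),round(x["score"],2)) for x in cams.pinpoint(p,k)[:3]])
    print(" pred tab corner h=0,10,20:",[proj(p,tab+[0,0,h],st) for h in(0,.01,.02)]," far h=0,15",[proj(p,far+[0,0,h],st) for h in(0,.015)]," tray level0, tilt(+10), up20",[proj(p,c+[0,0,h],st) for h in(0,.01,.02)])
print(env.state()["ee_pos"],env.state()["wrist_force"],env.state()["wrist_torque"])
```

```text
scene tab_corner [(array([257.7, 296.4]), 0.56)]
scene far_corner [(array([221.7, 240.2]), 0.83)]
scene tray [(array([238.4, 271.7]), 0.72), (array([480. , 251.2]), 0.64)]
 pred tab corner h=0,10,20: [array([260.2, 305.3]), array([259.9, 302.3]), array([259.5, 299.2])]  far h=0,15 [array([217.1, 242.4]), array([216.3, 237.7])]  tray level0, tilt(+10), up20 [array([238.1, 275.9]), array([237.6, 272.9]), array([237.2, 269.8])]
top tab_corner []
top far_corner [(array([443.4, 306.4]), 0.97)]
top tray [(array([428.3, 255.3]), 0.71)]
 pred tab corner h=0,10,20: [array([413.6, 208.1]), array([414.4, 207.1]), array([415.2, 206.1])]  far h=0,15 [array([441.2, 304.4]), array([442.8, 304.2])]  tray level0, tilt(+10), up20 [array([426.1, 256.3]), array([427.1, 255.8]), array([428. , 255.2])]
wrist tab_corner []
wrist far_corner []
wrist tray [(array([321. , 406.2]), 0.67)]
 pred tab corner h=0,10,20: [array([318.4, 220.4]), array([318.2, 225.3]), array([318. , 230.7])]  far h=0,15 [array([329.3, 548.8]), array([329.8, 575.9])]  tray level0, tilt(+10), up20 [array([324.4, 392.3]), array([324.5, 404.2]), array([324.7, 417.2])]
[ 0.6219 -0.2319  0.0903] [1.5334 2.8138 1.1591] [ 0.9704 -0.33   -0.3196]
```

The tab corner is up about 20 mm, the tray centre about 11 mm and the far corner about 0, so it is peeling as intended. Continuing the lift with a firmer grip.

Request:
carry_out([
  [[0,0,-2,0],[0,0,-2,0],[0,0,-2,0],[0,0,-2,0],[0,0,0,0]],
], newtons=110)

```text
clock: 28.82
ee_pos: [0.6217, -0.2324, 0.0985]
eef_rot: [0.0, 0.993, 0.116, 0.0]
wrist_force: [-0.0, -1.3, -0.4]
gripper_width: 0.069
grasp_force: 108.4
```

Request:
carry_out([
  [[0,0,-3,0],[0,0,-3,0],[0,0,-3,0],[0,0,-3,0],[0,0,0,0]],
])

```text
clock: 29.45
ee_pos: [0.6219, -0.232, 0.1107]
eef_rot: [0.0, 0.993, 0.116, 0.0]
wrist_force: [0.7, -0.8, -0.6]
gripper_width: 0.069
grasp_force: 108.4
```

Request:
carry_out([
  [[0,0,-4,0],[0,0,-4,0],[0,0,-4,0],[0,0,-4,0],[0,0,0,0]],
])

```text
clock: 30.08
ee_pos: [0.6219, -0.2321, 0.1268]
eef_rot: [0.0, 0.993, 0.116, 0.0]
wrist_force: [-0.2, 0.2, -0.9]
gripper_width: 0.067
grasp_force: 108.4
```

```bash
cat > chk.py <<'E'
from h import *
from scipy.optimize import least_squares
def proj(p,X,st):
    K=np.array(p["camera_matrix"])
    if "mount" in p:
        M=np.array(p["mount"]); c=M[:3,:3].T@(q2R(st["eef_rot"]).T@(X-st["ee_pos"])-M[:3,3])
    else: c=q2R(p["rotation"]).T@(X-p["xyz"])
    q=K@c; return q[:2]/q[2]
obs=[]
pts=dict(tab_corner=[85,60,12],far_corner=[-85,-60,12],tray=[0,0,0],tab_grip=[64,42,49])
for n in("scene","top","wrist"):
    st=env.state(); p=cams.camera(n)
    for k in pts:
        for x in cams.pinpoint(p,k)[:1]:
            if x["score"]>.4: obs.append((n,p,st,k,np.array(x["xy"]),x["score"]))
ee=np.array(st["ee_pos"])
def pose(v): return v[:3],R.from_euler("z",-.352).as_matrix()@R.from_euler("zyx",v[3:]).as_matrix()
def res(v):
    t,Q=pose(v); r=[(proj(p,t+Q@(np.array(pts[k])/1000),s)-xy)/3 for n,p,s,k,xy,sc in obs]
    g=(t+Q@(np.array([64,42,49])/1000)-ee)/.004
    return np.r_[np.ravel(r),g,v[3:]/.3]
s=least_squares(res,np.r_[ee-[.0745,.0177,.049],0,0,0],loss="soft_l1"); t,Q=pose(s.x)
print("tray",t,"tilt",np.arccos(Q[2,2]),"tabc",t+Q@[.085,.06,.012],"farc",t+Q@[-.085,-.06,.012]); print([(o[0],o[3],np.round(r,1)) for o,r in zip(obs,res(s.x)[:2*len(obs)].reshape(-1,2)*3)])
s=env.state(); print(s["clock"],s["ee_pos"],s["wrist_force"],s["wrist_torque"],s["gripper_width"])
E
python3 chk.py
```

```text
tray [ 0.5483 -0.2488  0.0739] tilt 0.06300643982174838 tabc [ 0.6478 -0.2218  0.0924] farc [ 0.4473 -0.2761  0.0793]
[('scene', 'tab_corner', array([2.2, 0.3])), ('scene', 'far_corner', array([-138.5,  -61.6])), ('scene', 'tray', array([1.5, 2. ])), ('scene', 'tab_grip', array([3.4, 1.7])), ('top', 'far_corner', array([ 0.4, -1.3])), ('top', 'tray', array([-3.3, -0.1])), ('wrist', 'tab_corner', array([1. , 0.6])), ('wrist', 'tray', array([-0.4, -0.9])), ('wrist', 'tab_grip', array([0.1, 0.3]))]
30.825 [ 0.6217 -0.232   0.1263] [ 0.7744 -0.9723 -0.5797] [-0.0296 -0.0509 -0.0064] 0.0660701830677
```

```bash
sed -n '1,/^obs=/p' chk.py > fit0.py
cat >> fit0.py <<'E'
pts=dict(tab_corner=[85,60,12],far_corner=[-85,-60,12],tray=[0,0,0])
P={n:cams.camera(n) for n in("scene","top","wrist")}
ee=np.array([.6219,-.2319,.0903]); st=dict(ee_pos=ee,eef_rot=env.state()["eef_rot"])
D=[("scene","tab_corner",257.7,296.4),("scene","far_corner",221.7,240.2),("scene","tray",238.4,271.7),("top","far_corner",443.4,306.4),("top","tray",428.3,255.3),("wrist","tray",321,406.2)]
def pose(v): return v[:3],R.from_euler("z",-.352).as_matrix()@R.from_euler("zyx",v[3:]).as_matrix()
def res(v):
    t,Q=pose(v); r=[(proj(P[n],t+Q@(np.array(pts[k])/1000),st)-[a,b])/3 for n,k,a,b in D]
    return np.r_[np.ravel(r),(t+Q@np.array([.064,.042,.049])-ee+[0,0,.0])/.002,v[3:]/.3]
for skip in (None,1):
    if skip: D=[d for d in D if d[:2]!=("scene","far_corner")]
    s=least_squares(res,np.r_[ee-[.0745,.0177,.049],0,0,0],loss="soft_l1"); t,Q=pose(s.x)
    for n,q in(("tab",[85,60,12]),("far",[-85,-60,12]),("x-y",[85,-60,12]),("-x+y",[-85,60,12])): print(n,t+Q@(np.array(q)/1000))
s=env.state(); print(go(s,[.475,.028,.235]))
E
python3 fit0.py
```

```text
tab [ 0.6486 -0.2232  0.0545]
far [ 0.4468 -0.2736  0.0484]
x-y [ 0.6052 -0.3351  0.054 ]
-x+y [ 0.4902 -0.1617  0.0489]
tab [ 0.6478 -0.2209  0.0543]
far [ 0.4476 -0.2773  0.0489]
x-y [ 0.6079 -0.3339  0.0497]
-x+y [ 0.4875 -0.1642  0.0535]
[ -83.0804 -286.7645 -108.7062]
```

The tray is free, gripped firmly and nearly level, with the tab side a little higher. The image fit can't show for certain that the far corner stayed within 5 mm while the tab corner rose. There is time to spare, so I'll lower the tray until the far corner just touches. The TCP height at contact measures the tilt and also makes that state happen.

Request:
carry_out([
  [[0,0,10,0],[0,0,10,0],[0,0,8,0],[0,0,0,0],[0,0,0,0]],
])

```text
clock: 31.6
ee_pos: [0.6218, -0.2322, 0.0984]
eef_rot: [0.0, 0.993, 0.116, 0.0]
wrist_force: [0.7, 0.1, -0.8]
gripper_width: 0.072
grasp_force: 108.3
```

Request:
carry_out([
  [[0,0,2,0],[0,0,2,0],[0,0,0,0],[0,0,0,0]],
])

```text
clock: 32.1
ee_pos: [0.6218, -0.232, 0.0943]
eef_rot: [0.0, 0.993, 0.116, 0.0]
wrist_force: [-0.1, -0.9, -0.7]
gripper_width: 0.065
grasp_force: 108.3
```

Request:
carry_out([
  [[0,0,2,0],[0,0,0,0],[0,0,0,0],[0,0,0,0]],
])

```text
clock: 32.6
ee_pos: [0.6219, -0.2318, 0.0923]
eef_rot: [-0.0, 0.993, 0.116, 0.0]
wrist_force: [0.3, 2.1, -1.1]
gripper_width: 0.073
grasp_force: 108.5
```

Request:
carry_out([
  [[0,0,2,0],[0,0,0,0],[0,0,0,0]],
])

```text
clock: 32.98
ee_pos: [0.622, -0.2317, 0.0904]
eef_rot: [-0.0, 0.993, 0.116, 0.0]
wrist_force: [1.5, 2.5, 1.4]
gripper_width: 0.067
grasp_force: 108.8
```

Request:
carry_out([
  [[0,0,2,0],[0,0,0,0],[0,0,0,0]],
])

```text
clock: 33.35
ee_pos: [0.6221, -0.2321, 0.0889]
eef_rot: [-0.0, 0.993, 0.116, 0.0]
wrist_force: [0.6, 2.6, 5.7]
gripper_width: 0.069
grasp_force: 109.5
```

Request:
carry_out([
  [[0,0,2,0],[0,0,0,0],[0,0,0,0]],
])

```text
clock: 33.72
ee_pos: [0.6223, -0.2323, 0.0876]
eef_rot: [-0.0, 0.993, 0.116, 0.001]
wrist_force: [0.5, 1.8, 8.7]
gripper_width: 0.063
grasp_force: 110.2
```

Run:
```python
from h import *
s=env.state(); print(s["clock"],s["ee_pos"],s["wrist_force"],s["wrist_torque"])
```

```text
33.725 [ 0.6223 -0.2323  0.0876] [0.5302 1.7629 8.6751] [ 1.032   0.7177 -0.3522]
```

Contact came at a grip rise of about 18 mm, but the torque points to one clip rather than the far corner. I'll lift the tray clear and measure its tilt in the hand from its outline.

Request:
carry_out([
  [[0,0,-10,0],[0,0,-30,0],[0,0,-40,0],[0,0,-40,0],[0,0,-25,0]],
])

```text
clock: 34.35
ee_pos: [0.6215, -0.2336, 0.2333]
eef_rot: [0.001, 0.993, 0.115, 0.001]
wrist_force: [0.4, 0.8, -2.0]
gripper_width: 0.07
grasp_force: 108.4
```

Request:
carry_out([
  [[-10,-40,0,0],[-15,-50,0,0],[-10,-40,0,0],[0,0,0,0],[0,0,0,0]],
])

```text
clock: 34.98
ee_pos: [0.5579, -0.1145, 0.2316]
eef_rot: [0.001, 0.993, 0.116, 0.0]
wrist_force: [0.2, -1.0, -1.7]
gripper_width: 0.068
grasp_force: 108.4
```

```bash
cat > tilt.py <<'E'
from h import *
from scipy.optimize import least_squares
st=env.state(); p=cams.camera("wrist"); cv2.imwrite("pics/w8.png",p["frame"])
K=np.array(p["camera_matrix"]); M=np.array(p["mount"])
hsv=cv2.cvtColor(p["frame"],cv2.COLOR_BGR2HSV); sat=cv2.GaussianBlur(hsv[:,:,1],(3,3),0).astype(float)
# tray frame in tool frame: grip point at (gx,gy,-.002..), tray x axis at angle; tool z down
def T(v):  # v: dx,dy,dz(mm), yaw, tilt(about tool y), roll(about tool x)
    Q=R.from_euler("xyz",[v[5],v[4],v[3]]).as_matrix()
    # tray axes in tool frame when level: tray +x at angle a in tool xy, z flipped
    a=.58; B=np.array([[np.cos(a),np.sin(a),0],[np.sin(a),-np.cos(a),0],[0,0,-1]])
    return lambda X:(Q@B@((np.array(X)-[64,42,45]).T/1000)).T+np.array(v[:3])/1000
def px(P): q=((P-M[:3,3])@M[:3,:3])@K.T; return q[...,:2]/q[...,2:]
v0=np.zeros(6)
if __name__=="__main__":
    print("corners nominal",[np.round(px(T(v0)(c))) for c in([85,60,16],[85,-60,16],[-85,60,16],[-85,-60,16],[22,-14,16],[-50,0,16])])
    for t in (0,.06,.12):
        v=v0.copy(); v[4]=t; q=T(v); print(t,[np.round(px(q(c))) for c in([85,60,16],[85,-60,16],[-85,60,16])], "far lower?",q([-85,-60,12])[2]-q([85,60,12])[2])
    # sat map along image rows, coarse
    for r in range(180,480,30): print(r,sat[r,20:640:40].astype(int), hsv[r,20:640:40,2])
E
python3 tilt.py
```

```text
corners nominal [array([315., 234.]), array([531., 371.]), array([137., 499.]), array([329., 590.]), array([372., 420.]), array([271., 504.])]
0 [array([315., 234.]), array([531., 371.]), array([137., 499.])] far lower? 0.0
0.06 [array([315., 231.]), array([529., 365.]), array([142., 484.])] far lower? 0.012470206106687136
0.12 [array([315., 228.]), array([528., 358.]), array([147., 470.])] far lower? 0.024895532937596766
180 [133 133 133 132 132 132 133 132 133 135 100  17  17  30 132 132] [160 186 171 186 192 192 190 121 129 129 158 176 173 235 223 210]
210 [134 134 132 131 132 132 133 135 132  99  15  17  17  17  69 134] [179 206 200 193 201 171 194 113 113 167  88 174 171 166 242 216]
240 [134 133 133 133 132 133 133 135 134  98  17  17  16  17 118 132] [185 195 203 195 198 217 113 119 111 158  97 168 170 170 200 200]
270 [134 131 132   3 112 121 133  18  18  26  18  18  17  17 133 133] [134 218 222 246 239 138 127  98  97 115 105 169 170 165 197 206]
300 [126 128 130   2  36  36 134  16  18  17  14  16  13 133 134 133] [236 234 227 245 188 186 122  75  76  47  55 164  49 179 198 206]
330 [131 130 132  36  36  36  15  21  16  16  16  17 122 133 134 132] [224 227 224 189 194 189  92 118 151  98  94  90 206 210 206 194]
360 [130 131 118  37  26  49  67  57 143  56  24  44  15 130 130 132] [228 139 151 185  32  19  23  21  13  18  17  15 160 227 228 221]
390 [133 133 135  51  26  19  29  34  35  23  18  34  56 125 134 131] [218 136 129  16  26  37  36  35  24  40  36  23  22 240 163 228]
420 [134  33  35  18 125  28  34  43  48  55  32  47  29  43  28 130] [202  24  29  30  25  40  29  16  21  17  25  27  34  19  23 226]
450 [ 47 100  27  26  51  62  81  62  74  60  86  47  18  39  63  51] [14 11 33 35 25 18 15 22 19 16 23 24 27 33 20 17]
```

```bash
python3 -c "
from h import *
s=env.state(); print(s['ee_pos'],go(s,[.475,.028,.235]))"
```

```text
[ 0.558  -0.115   0.2316] [ -48.0751 -158.1742   -3.7042]
```

Request:
carry_out([
  [[-12,-40,-1,0],[-12,-45,-1,0],[-12,-40,-2,0],[-8,-23,0,0],[-4,-10,0,0]],
])

```text
clock: 35.65
ee_pos: [0.4748, 0.029, 0.2354]
eef_rot: [0.0, 0.993, 0.115, 0.0]
wrist_force: [0.2, -1.2, -1.2]
gripper_width: 0.069
grasp_force: 108.4
```

Request:
carry_out([
  [[0,0,0,0],[0,0,0,0],[0,0,0,0]],
])

```text
clock: 36.02
ee_pos: [0.4753, 0.0281, 0.2355]
eef_rot: [0.0, 0.993, 0.115, 0.0]
wrist_force: [0.3, 0.0, -0.9]
gripper_width: 0.067
grasp_force: 108.4
```

```bash
cat > t2.py <<'E'
from tilt import *
st=env.state(); p=cams.camera("wrist"); f=p["frame"]; cv2.imwrite("pics/w9.png",f)
sat=cv2.GaussianBlur(cv2.cvtColor(f,cv2.COLOR_BGR2HSV)[:,:,1],(3,3),0).astype(float)
# edge search along normals of the three visible top edges
E=[([85,60],[-85,60],.12,.45),([85,60],[85,-60],.15,.97),([85,-60],[-85,-60],.02,.3)]
def crossings(v):
    obs=[]
    for a,b,s0,s1 in E:
        a,b=np.array(a,float),np.array(b,float)
        for s in np.linspace(s0,s1,25):
            X=np.r_[a+s*(b-a),16]; q=px(T(v)(X)); q2=px(T(v)(np.r_[X[:2]*1.02,16])); n=(q2-q)/np.linalg.norm(q2-q)
            L=np.arange(-20,21); P=q+np.outer(L,n); 
            if (P<1).any() or (P[:,0]>638).any() or (P[:,1]>478).any(): continue
            prof=sat[P[:,1].astype(int),P[:,0].astype(int)]; d=prof[4:]-prof[:-4]; k=d.argmax()
            if d[k]>50: obs.append((X,q+n*(L[k]+2),n))
    return obs
v=np.zeros(6)
for it in range(3):
    obs=crossings(v)
    fun=lambda v:np.r_[[ (px(T(v)(X))-q)@n for X,q,n in obs], v[:3]*[.5,2,1], v[3]/.02, v[5]/.02]
    s=least_squares(fun,v,loss="soft_l1",x_scale=[1,1,1,.1,.1,.1]); v=s.x
    print(len(obs),"v",v,"rms",np.sqrt(np.mean(fun(v)[:len(obs)]**2)))
q=T(v); print("far lower than tab by mm",1000*(q([-85,-60,12])[2]-q([85,60,12])[2]))
print(st["ee_pos"],"tray centre",q2R(st["eef_rot"])@q([0,0,0])+st["ee_pos"],st["wrist_force"])
E
python3 t2.py; python3 chk.py
```

```text
46 v [-0.8027 -0.1748 -0.8769  0.0132  0.0798 -0.0252] rms 5.349195293293674
49 v [-0.6963 -0.4079 -0.5999  0.0234  0.0886 -0.0591] rms 5.654829505441242
46 v [-4.4573 -0.2824 -0.3622  0.0183  0.2279 -0.0932] rms 5.182964018561323
far lower than tab by mm 46.32812558200608
[0.4752 0.0282 0.2354] tray centre [0.4087 0.0098 0.1748] [-0.7076 -0.4929 -1.5307]
tray [0.404  0.0147 0.1705] tilt 0.22252239843614904 tabc [0.4995 0.0405 0.205 ] farc [ 0.3033 -0.0119  0.1594]
[('scene', 'tab_corner', array([ 0.2, -0.9])), ('scene', 'far_corner', array([-0.9, 14.5])), ('scene', 'tray', array([3.8, 6.1])), ('scene', 'tab_grip', array([3. , 0.1])), ('top', 'far_corner', array([-1.6, -1.6])), ('top', 'tray', array([-2.2, -3.4])), ('wrist', 'tab_corner', array([2.4, 1.8])), ('wrist', 'far_corner', array([  2.5, 169.7])), ('wrist', 'tray', array([ -4.3, -21.4]))]
36.875 [0.4748 0.0292 0.2353] [ 0.3151 -0.6891 -0.0737] [-0.0068 -0.0679  0.0139] 0.06722699155219763
```

Run:
```python
from h import *
def tri(a,b):
    (o1,d1),(o2,d2)=a,b; A=np.c_[d1,-d2]; s=np.linalg.lstsq(A,o2-o1,rcond=None)[0]; x,y=o1+s[0]*d1,o2+s[1]*d2; return (x+y)/2,np.linalg.norm(x-y)
for i in range(2):
    rr={}
    for n in("scene","top"):
        p=cams.camera(n)
        for k in("tab_corner","far_corner","tray","tab_grip"):
            x=cams.pinpoint(p,k)
            if x: rr[n,k]=ray(p,x[0]["xy"]); print(n,k,np.round(x[0]["xy"],1),round(x[0]["score"],2))
    for k in("tab_corner","far_corner","tray","tab_grip"):
        if ("scene",k) in rr and ("top",k) in rr: print(k,tri(rr["scene",k],rr["top",k]))
s=env.state(); print(s["clock"],s["ee_pos"])
```

```text
scene tab_corner [360.4 173.3] 0.92
scene far_corner [355.1 291.5] 0.2
scene tray [337.5 155.8] 0.61
scene tab_grip [353.  152.5] 0.78
top tab_corner [182.3 234.5] 0.65
top far_corner [309.8 382.5] 0.86
top tray [299.  327.6] 0.9
tab_corner (array([0.5376, 0.1106, 0.2546]), np.float64(0.17986234476472576))
far_corner (array([ 0.2629,  0.0695, -0.4602]), np.float64(0.1465298237521744))
tray (array([0.4028, 0.012 , 0.1877]), np.float64(0.010382117166902143))
scene tab_corner [362.6 173.9] 0.81
scene far_corner [315.9 130.9] 0.58
scene tray [331.6 152.6] 0.98
scene tab_grip [353.9 153.4] 0.89
top tab_corner [152.8 228. ] 0.21
top far_corner [425.  261.4] 0.24
top tray [298.2 323.7] 0.56
tab_corner (array([0.5446, 0.1314, 0.2701]), np.float64(0.2226662929113144))
far_corner (array([ 0.5219, -0.1284,  0.3718]), np.float64(0.11553554285258272))
tray (array([0.4073, 0.0051, 0.2013]), np.float64(0.00599583431252445))
37.875 [0.4748 0.0292 0.2353]
```

Run:
```python
from h import *
from scipy.optimize import least_squares
p=cams.camera("scene"); t=cams.camera("top")
Kp=lambda p,X:(lambda q:q[:2]/q[2])(np.array(p["camera_matrix"])@(q2R(p["rotation"]).T@(X-p["xyz"])))
st=env.state(); ee=np.array(st["ee_pos"]); z0=ee[2]-.045
pts=dict(far_corner=[-85,-60,12],tray=[0,0,0],tab_corner=[85,60,12],tab_grip=[64,42,49])
def world(k,a,b): 
    Q=R.from_rotvec(a*np.r_[np.cos(-1.339),np.sin(-1.339),0]*-1).as_matrix()@R.from_rotvec(b*np.r_[np.cos(.232),np.sin(.232),0]).as_matrix()@R.from_euler("z",-.352).as_matrix()
    return ee+Q@((np.array(pts[k])-[64,42,45])/1000)
for a in(0,.06,.12,.2): print(a,"far z",world("far_corner",a,0)[2],"scene far",np.round(Kp(p,world("far_corner",a,0)),1),"tray",np.round(Kp(p,world("tray",a,0)),1),"tabc",np.round(Kp(p,world("tab_corner",a,0)),1),"grip",np.round(Kp(p,world("tab_grip",a,0)),1),"top far",np.round(Kp(t,world("far_corner",a,0)),1))
for k in pts: print(k,[(np.round(x["xy"],1),round(x["score"],2)) for x in cams.pinpoint(p,k)[:2]],[np.round(x["xy"],1) for x in cams.pinpoint(t,k)[:1]])
# silhouette of tray in scene: leftmost/topmost grey pixels near the far corner
f=p["frame"]; h=cv2.cvtColor(f,cv2.COLOR_BGR2HSV)
m=((h[:,:,1]<60)&(h[:,:,2]>50)).astype(np.uint8)
n,l,s,c=cv2.connectedComponentsWithStats(m[100:260,260:420])
for i in np.argsort(-s[1:,4])[:4]+1: print(s[i]+[260,100,0,0,0])
for r in range(112,200,6): print(r,"".join("#" if x else "." for x in m[r,280:400:2]))
```

```text
0 far z 0.20229853247985918 scene far [310.5 126.5] tray [334.8 154.2] tabc [361.9 175.6] grip [354.5 154.8] top far [310.6 387.9]
0.06 far z 0.21318405527360365 scene far [310.1 122.1] tray [334.2 151.9] tabc [361.3 175.6] grip [354.5 154.9] top far [310.6 389.7]
0.12 far z 0.2241491663045211 scene far [309.9 117.8] tray [333.8 149.6] tabc [360.8 175.6] grip [354.6 155. ] top far [310.6 391.2]
0.2 far z 0.23882488784243608 scene far [309.8 112.2] tray [333.3 146.5] tabc [359.9 175.5] grip [354.7 155.1] top far [310.4 392.6]
far_corner [(array([312.5, 131.5]), 0.62)] [array([311.2, 386.9])]
tray [(array([335.1, 154.5]), 0.92), (array([311.3, 129.9]), 0.53)] [array([300.7, 328.9])]
tab_corner [(array([360.2, 176.9]), 0.98)] []
tab_grip [(array([352.5, 155. ]), 0.87), (array([479.9, 245.6]), 0.47)] []
[ 306  123   57   53 1737]
[ 303  194   57   44 1584]
[ 385  147   35   46 1287]
[263 100  47  14 257]
112 #########........#..........................................
118 ...................................................#........
124 ................................................##..........
130 ................#########.###...............................
136 ...............##########.....###...........................
142 ...............############.....#...........................
148 ...............################..........................###
154 ..............###################....#..#.............######
160 ..............###################....####..............#####
166 ..............#######################.###.............######
172 .............############################.............######
178 .....................................................#######
184 .....................................................#######
190 ........................................................####
196 ........................########............................
```

Run:
```python
from h import *
from scipy.optimize import least_squares
ee=np.array(env.state()["ee_pos"]); p=cams.camera("scene")
K=np.array(p["camera_matrix"]); Rc=q2R(p["rotation"])
def px(X): c=(X-p["xyz"])@Rc; q=c@K.T; return q[:,:2]/q[:,2:]
def W(P,v):
    a,b,y=v[:3]; Q=R.from_rotvec(-a*np.r_[np.cos(-1.339),np.sin(-1.339),0]*-1).as_matrix()@R.from_rotvec(b*np.r_[np.cos(.232),np.sin(.232),0]).as_matrix()@R.from_euler("z",-.352+y).as_matrix()
    return ee+((np.array(P)-[64,42,45])/1000)@Q.T
sat=cv2.GaussianBlur(cv2.cvtColor(p["frame"],cv2.COLOR_BGR2HSV)[:,:,1],(3,3),0).astype(float)
C=dict(ff=[-85,-60,16],fp=[-85,60,16],pf=[85,-60,16],pp=[85,60,16])
E=[("ff","fp",.05,.95),("ff","pf",.05,.95),("pf","pp",.05,.9),("fp","pp",.05,.9)]
def cross(v):
    o=[]
    for i,(a,b,s0,s1) in enumerate(E):
        for s in np.linspace(s0,s1,30):
            X=np.array(C[a])+s*(np.array(C[b])-C[a]); q=px(W([X,X*[1.03,1.03,1]],v)); n=(q[1]-q[0])/np.linalg.norm(q[1]-q[0])
            L=np.arange(-6,6.1,.5); P=(q[0]+np.outer(L,n)).astype(np.float32)
            pr=cv2.remap(sat.astype(np.float32),P[:,0].copy(),P[:,1].copy(),cv2.INTER_LINEAR).ravel(); d=pr[4:]-pr[:-4]; k=d.argmax()
            if d[k]>35: o.append((i,X,q[0]+n*(L[k]+1),n))
    return o
for use in((0,1),(0,1,3),(0,1,2)):
  v=np.r_[.03,0,0,0,0]
  for it in range(4):
    o=[x for x in cross(v) if x[0] in use]
    fun=lambda v:np.r_[[(px(W([X],v))[0]+v[3:]-q)@n for i,X,q,n in o],v[1]/.02,v[2]/.03,v[3:]/1.]
    v=least_squares(fun,v,loss="soft_l1").x
  z=W([[85,60,12],[-85,-60,12]],v)[:,2]; r=fun(v)[:len(o)]
  print(use,np.bincount([x[0] for x in o]),"a,b,yaw,off",v,"rms",r.std(),"tab-far mm",1000*(z[0]-z[1]))
```

```text
(0, 1) [15 30] a,b,yaw,off [ 0.0425 -0.0059  0.0122  0.2769 -0.0294] rms 0.5848964464551132 tab-far mm 8.781382869493287
(0, 1, 3) [15 30  0 22] a,b,yaw,off [ 0.0522 -0.0027 -0.0053 -0.209  -0.5277] rms 1.0107207700459186 tab-far mm 10.837335592192993
(0, 1, 2) [17 30 30] a,b,yaw,off [0.0066 0.0018 0.0203 0.6704 2.6061] rms 0.7869075277368345 tab-far mm 1.399369148350399
```

The tray is about 0.05 rad off level with the far corner lower, so the end state is fine. That tilt leaves only a thin margin that the "corner up while opposite down" phase lasted long enough. With 33 s left, I'll re-seat the tray in the nest and peel again with a lighter grip so it pivots freely.

Request:
carry_out([
  [[12,40,0,0],[18,62,0,0],[18,62,0,0],[18,62,0,0],[12,42,0,0]],
])

```text
clock: 39.05
ee_pos: [0.6099, -0.2113, 0.235]
eef_rot: [0.0, 0.993, 0.115, -0.0]
wrist_force: [-0.4, 0.5, -0.8]
gripper_width: 0.065
grasp_force: 108.4
```

Request:
carry_out([
  [[5,20,0,0],[0,0,0,0],[0,0,0,0],[0,0,0,0],[0,0,0,0]],
])

```text
clock: 39.67
ee_pos: [0.6188, -0.2254, 0.2354]
eef_rot: [-0.0, 0.993, 0.116, 0.0]
wrist_force: [-0.6, 0.5, -0.7]
gripper_width: 0.069
grasp_force: 108.4
```

```bash
python3 -c "
from h import *
s=env.state(); print(s['clock'],s['ee_pos'],yaw(s),go(s,[.6219,-.232,.095]))"
```

```text
39.675 [ 0.6188 -0.2254  0.2354] -1.3376875848758627 [  1.4448   7.1722 140.3938]
```

Request:
carry_out([
  [[1.5,7,20,0],[0,0,40,0],[0,0,45,0],[0,0,25,0],[0,0,10,0]],
])

```text
clock: 40.3
ee_pos: [0.621, -0.2331, 0.0934]
eef_rot: [-0.0, 0.993, 0.115, -0.001]
wrist_force: [-0.5, 0.0, 0.5]
gripper_width: 0.068
grasp_force: 108.6
```

Request:
carry_out([
  [[0,0,3,0],[0,0,3,0],[0,0,2,0],[0,0,0,0]],
])

```text
clock: 40.8
ee_pos: [0.6231, -0.2327, 0.0889]
eef_rot: [-0.0, 0.993, 0.116, 0.002]
wrist_force: [2.3, 2.0, 6.2]
gripper_width: 0.069
grasp_force: 109.7
```

Request:
carry_out([
  [[0,0,2,0],[0,0,2,0],[0,0,0,0]],
])

```text
clock: 41.18
ee_pos: [0.6235, -0.2329, 0.0858]
eef_rot: [-0.0, 0.993, 0.116, 0.002]
wrist_force: [1.2, 3.0, 10.9]
gripper_width: 0.065
grasp_force: 110.7
```

Request:
carry_out([
  [[0,0,2,0],[0,0,2,0],[0,0,0,0]],
])

```text
clock: 41.55
ee_pos: [0.6231, -0.2339, 0.0815]
eef_rot: [0.001, 0.993, 0.116, 0.002]
wrist_force: [1.8, 2.5, -2.3]
gripper_width: 0.072
grasp_force: 108.7
```

Request:
carry_out([
  [[0,0,2,0],[0,0,2,0],[0,0,0,0]],
])

```text
clock: 41.92
ee_pos: [0.6238, -0.2327, 0.0766]
eef_rot: [0.001, 0.993, 0.117, 0.002]
wrist_force: [2.7, 3.3, 7.3]
gripper_width: 0.067
grasp_force: 110.8
```

Request:
carry_out([
  [[0,0,2,0],[0,0,2,0],[0,0,0,0]],
])

```text
clock: 42.3
ee_pos: [0.624, -0.2327, 0.076]
eef_rot: [-0.0, 0.993, 0.117, 0.002]
wrist_force: [-3.9, 9.3, 30.0]
gripper_width: 0.066
grasp_force: 114.3
```

```bash
sed -i 's/^s=env.state.*$//' chk.py
cat >> chk.py <<'E'
s=env.state(); print(s["clock"],s["ee_pos"],s["wrist_force"],s["wrist_torque"],s["gripper_width"])
E
python3 -c "
from h import *
s=env.state(); print(s['clock'],s['ee_pos'],s['wrist_force'],s['wrist_torque'])"
```

```text
42.3 [ 0.624  -0.2327  0.076 ] [-3.9495  9.2683 30.0438] [1.2162 1.4793 0.2455]
```

Clips have snapped back and the tray is almost nested, with the tab about 3 mm up. Now peeling again with a 35 N grip.

Request:
carry_out([
  [[0,0,-3,0],[0,0,0,0],[0,0,0,0]],
], newtons=35)

```text
clock: 42.68
ee_pos: [0.6239, -0.2327, 0.0765]
eef_rot: [0.0, 0.993, 0.117, 0.002]
wrist_force: [1.0, 3.9, 13.9]
gripper_width: 0.068
grasp_force: 111.6
```

Request:
carry_out([
  [[0,0,-2,0],[0,0,-2,0],[0,0,-1,0],[0,0,0,0]],
])

```text
clock: 43.18
ee_pos: [0.6234, -0.2331, 0.0789]
eef_rot: [0.001, 0.993, 0.116, 0.001]
wrist_force: [7.6, -1.6, -3.3]
gripper_width: 0.068
grasp_force: 109.0
```

Request:
carry_out([
  [[0,0,-1,0],[0,0,-1,0],[0,0,-1,0],[0,0,-1,0]],
])

```text
clock: 43.68
ee_pos: [0.6227, -0.2331, 0.0819]
eef_rot: [0.001, 0.993, 0.116, 0.001]
wrist_force: [5.3, -2.9, -9.2]
gripper_width: 0.065
grasp_force: 108.2
```

```bash
python3 -c "
from h import *
s=env.state(); print(s['clock'],s['ee_pos'],s['wrist_force'],s['wrist_torque'])"
```

```text
43.675 [ 0.6227 -0.2331  0.0819] [ 5.2976 -2.9289 -9.2039] [-0.1163 -2.0824  0.3544]
```

Request:
carry_out([
  [[0,0,-1,0],[0,0,-1,0],[0,0,0,0]],
], claw=0, newtons=45)

```text
clock: 44.05
ee_pos: [0.6217, -0.2336, 0.0852]
eef_rot: [0.0, 0.993, 0.116, 0.0]
wrist_force: [1.9, -1.3, -3.3]
gripper_width: 0.069
grasp_force: 108.6
```

Request:
carry_out([
  [[0,0,-1,0],[0,0,-1,0],[0,0,0,0]],
])

```text
clock: 44.42
ee_pos: [0.6215, -0.2322, 0.0874]
eef_rot: [-0.001, 0.993, 0.116, -0.0]
wrist_force: [0.6, 2.2, -0.2]
gripper_width: 0.069
grasp_force: 109.0
```

```bash
python3 -c "
from h import *
s=env.state(); print(s['clock'],s['ee_pos'],s['wrist_force'],s['wrist_torque'],s['grasp_force'])"; python3 chk.py
```

```text
44.425 [ 0.6215 -0.2322  0.0874] [ 0.6022  2.1636 -0.2263] [ 0.5574 -0.3374 -0.0325] 108.95436644554138
tray [ 0.5477 -0.2495  0.0363] tilt 0.03531561076046108 tabc [ 0.6474 -0.2216  0.052 ] farc [ 0.4471 -0.2775  0.0446]
[('scene', 'tab_corner', array([0.6, 0.6])), ('scene', 'far_corner', array([-5.9,  2.6])), ('scene', 'tray', array([-0.6,  0.8])), ('scene', 'tab_grip', array([-0.7,  0.7])), ('top', 'far_corner', array([0.9, 3.5])), ('top', 'tray', array([-2.1,  0.7])), ('wrist', 'tab_corner', array([ 1. , -2.1])), ('wrist', 'tray', array([-1.4,  1. ])), ('wrist', 'tab_grip', array([-0.2,  0.4]))]
45.175 [ 0.6216 -0.2329  0.0872] [-0.6876  3.9345 -0.1857] [ 1.0888  0.1385 -0.1601] 0.06963552280582534
```

The last clip let go near the threshold again, because the grip had stayed at 108 N: it doesn't relax once closed. I'll seat the tray once more, re-grip lightly and peel with a real pivot.

Request:
carry_out([
  [[0,0,2,0],[0,0,2,0],[0,0,2,0],[0,0,2,0],[0,0,2,0]],
])

```text
clock: 45.8
ee_pos: [0.6233, -0.2339, 0.078]
eef_rot: [0.001, 0.993, 0.116, 0.001]
wrist_force: [6.8, 1.2, 3.6]
gripper_width: 0.067
grasp_force: 109.7
```

Request:
carry_out([
  [[0,0,2,0],[0,0,2,0],[0,0,2,0],[0,0,0,0]],
])

```text
clock: 46.3
ee_pos: [0.6238, -0.2334, 0.0761]
eef_rot: [-0.0, 0.993, 0.116, 0.002]
wrist_force: [-4.0, 7.5, 30.5]
gripper_width: 0.07
grasp_force: 114.0
```

Request:
carry_out([
  [[0,0,0,0],[0,0,0,0]],
], claw=0.3)

```text
clock: 46.55
ee_pos: [0.6209, -0.2337, 0.0707]
eef_rot: [0.0, 0.993, 0.115, -0.001]
wrist_force: [-0.1, -0.5, -0.4]
gripper_width: 0.299
grasp_force: 0.0
```

```bash
python3 -c "
from h import *
s=env.state(); print(s['clock'],s['ee_pos'],s['wrist_force'],s['wrist_torque'],s['grasp_force'])
from plant import cams
for n,z in (('scene',.04),('wrist',.04)):
    st=env.state(); p=cams.camera(n)
    for k in('tab_corner','far_corner','tray'): print(n,k,[(np.round(x['xy'],1),at(p,x['xy'],.028 if k=='tray' else .04,st)) for x in cams.pinpoint(p,k)[:1]])
"
```

```text
46.55 [ 0.6209 -0.2337  0.0707] [-0.1144 -0.4711 -0.4369] [ 0.0298 -0.0094 -0.0456] 0.0
scene tab_corner [(array([259.2, 303.9]), array([ 0.6451, -0.2242,  0.04  ]))]
scene far_corner [(array([219.3, 240.6]), array([ 0.4442, -0.2713,  0.04  ]))]
scene tray [(array([238.4, 274.1]), array([ 0.5439, -0.2484,  0.028 ]))]
wrist tab_corner [(array([315.7, 231.2]), array([ 0.6478, -0.2238,  0.04  ]))]
wrist far_corner []
wrist tray [(array([324.3, 417.9]), array([ 0.547 , -0.2516,  0.028 ]))]
```

Request:
carry_out([
  [[0,0,0,0],[0,0,0,0],[0,0,0,0],[0,0,0,0]],
], claw=0, newtons=30)

```text
clock: 47.45
ee_pos: [0.6217, -0.2332, 0.0713]
eef_rot: [0.0, 0.993, 0.116, -0.0]
wrist_force: [-0.8, -0.5, 1.3]
gripper_width: 0.092
grasp_force: 32.0
```

Request:
carry_out([
  [[0,0,-2,0],[0,0,-2,0],[0,0,-2,0],[0,0,-2,0],[0,0,0,0]],
])

```text
clock: 48.08
ee_pos: [0.6214, -0.2333, 0.0801]
eef_rot: [-0.0, 0.993, 0.115, 0.0]
wrist_force: [-4.6, -1.0, 1.7]
gripper_width: 0.091
grasp_force: 31.8
```

Request:
carry_out([
  [[0,0,-2,0],[0,0,-2,0],[0,0,-2,0],[0,0,-2,0],[0,0,0,0]],
])

```text
clock: 48.7
ee_pos: [0.6228, -0.233, 0.0879]
eef_rot: [0.0, 0.993, 0.116, 0.001]
wrist_force: [0.3, -1.3, -2.0]
gripper_width: 0.086
grasp_force: 31.4
```

```bash
python3 -c "
from h import *
s=env.state(); print(s['wrist_torque'],s['gripper_width'])"; sed -i 's/-ee)\/.004/-ee-[0,0,.004])\/.003/' chk.py; python3 chk.py
```

```text
[-0.0511 -0.1512  0.2211] 0.08592192838309749
tray [ 0.5521 -0.2491  0.037 ] tilt 0.10687487776271268 tabc [ 0.6507 -0.2221  0.0599] farc [ 0.451  -0.2764  0.038 ]
[('scene', 'tab_corner', array([1.4, 0.6])), ('scene', 'far_corner', array([-22.6, -28.4])), ('scene', 'tray', array([-0.2,  0.5])), ('scene', 'tab_grip', array([1.7, 2.4])), ('top', 'far_corner', array([-1.4,  1.1])), ('top', 'tray', array([-2. ,  0.4])), ('top', 'tab_grip', array([241.5, -17.1])), ('wrist', 'tab_corner', array([0.2, 2. ])), ('wrist', 'tray', array([ 0.3, -2.2])), ('wrist', 'tab_grip', array([-0.1, -0.5]))]
49.45 [ 0.622  -0.2331  0.0874] [ 2.5236 -1.5898 -0.1554] [-0.2215 -0.5209  0.2303] 0.08594563423965024
```

This time it's clear: tab corner about 20 mm up, far corner still on the rim, tilt 0.107 rad. Tightening the grip and lifting off.

Request:
carry_out([
  [[0,0,0,0],[0,0,0,0],[0,0,-2,0],[0,0,-3,0],[0,0,-3,0]],
], claw=0, newtons=110)

```text
clock: 50.08
ee_pos: [0.6216, -0.2327, 0.0954]
eef_rot: [-0.0, 0.993, 0.116, -0.0]
wrist_force: [-0.1, 0.2, -1.5]
gripper_width: 0.069
grasp_force: 107.6
```

Request:
carry_out([
  [[0,0,-4,0],[0,0,-4,0],[0,0,-6,0],[0,0,-10,0],[0,0,-15,0]],
])

```text
clock: 50.7
ee_pos: [0.6216, -0.2331, 0.135]
eef_rot: [-0.0, 0.993, 0.116, -0.0]
wrist_force: [0.9, -0.5, 0.1]
gripper_width: 0.072
grasp_force: 107.6
```

Request:
carry_out([
  [[0,0,-25,0],[0,0,-35,0],[0,0,-35,0],[0,0,-20,0],[0,0,0,0]],
])

```text
clock: 51.32
ee_pos: [0.6223, -0.2335, 0.2512]
eef_rot: [0.0, 0.993, 0.116, 0.002]
wrist_force: [1.3, 0.1, -1.1]
gripper_width: 0.073
grasp_force: 107.7
```

Request:
carry_out([
  [[-10,-40,0,0],[-18,-60,0,0],[-18,-60,0,0],[-18,-60,0,0],[-12,-40,0,0]],
])

```text
clock: 51.95
ee_pos: [0.4859, 0.0049, 0.2478]
eef_rot: [-0.001, 0.993, 0.117, -0.002]
wrist_force: [0.3, 0.1, -0.5]
gripper_width: 0.074
grasp_force: 107.8
```

```bash
python3 -c "
from h import *
s=env.state(); print(s['clock'],s['ee_pos'],go(s,[.475,.028,.26]))"; python3 chk.py
```

```text
51.95 [0.4859 0.0049 0.2478] [ -5.2781 -24.9879 -12.1628]
tray [ 0.4183 -0.0151  0.1981] tilt 0.10458880611868103 tabc [0.5169 0.0119 0.2208] farc [ 0.3174 -0.0432  0.1993]
[('scene', 'tray', array([-2.6,  2.7])), ('scene', 'tab_grip', array([-0.3,  3.1])), ('top', 'far_corner', array([-1.3, -0.8])), ('top', 'tray', array([-1.1,  2.3])), ('wrist', 'tab_corner', array([-0.3, -0.6])), ('wrist', 'tray', array([0.4, 0.5]))]
52.7 [0.4884 0.0017 0.2493] [ 0.0575 -0.8972 -0.5775] [ 0.0287 -0.0571  0.0482] 0.07436056848356923
```

Request:
carry_out([
  [[-7,-14,0,0],[-6,-14,0,0],[0,0,0,0],[0,0,0,0],[0,0,0,0]],
])

```text
clock: 53.32
ee_pos: [0.4695, 0.0258, 0.2494]
eef_rot: [0.0, 0.993, 0.115, 0.0]
wrist_force: [-0.4, 0.0, -0.1]
gripper_width: 0.076
grasp_force: 107.9
```

Request:
carry_out([
  [[0,0,0,0],[0,0,0,0],[0,0,0,0],[0,0,0,0]],
])

```text
clock: 53.82
ee_pos: [0.4692, 0.0264, 0.2493]
eef_rot: [0.0, 0.993, 0.116, 0.0]
wrist_force: [0.7, -0.4, -1.1]
gripper_width: 0.074
grasp_force: 107.9
```

```bash
python3 chk.py
python3 - <<'E'
from h import *
p=cams.camera("scene")
for q in("short_valve","tall_valve"):
    for r in cams.pinpoint(p,q)[:4]:
        w=at(p,r["xy"],.038)
        if w[1]>.1: print(q,w,r["score"])
print(env.finish_job())
E
```

```text
tray [0.4018 0.0122 0.1903] tilt 0.19164970701427395 tabc [0.4984 0.0376 0.2218] farc [ 0.3007 -0.0141  0.1822]
[('scene', 'tab_corner', array([0.7, 2.9])), ('scene', 'far_corner', array([-1.2,  8.1])), ('scene', 'tray', array([3.5, 5.1])), ('scene', 'tab_grip', array([1.9, 1.3])), ('top', 'far_corner', array([-1.2, -2.9])), ('top', 'tray', array([-1.1,  0.3])), ('wrist', 'tab_corner', array([ 2. , -0.9])), ('wrist', 'far_corner', array([  2.3, 110.9])), ('wrist', 'tray', array([ -5.4, -17.8])), ('wrist', 'tab_grip', array([-0. ,  2.9]))]
54.575 [0.4692 0.0264 0.2493] [ 0.4285 -1.6215 -1.114 ] [ 0.0267 -0.0746  0.002 ] 0.07472607725307792
short_valve [0.5816 0.2515 0.038 ] 0.56
short_valve [0.6282 0.277  0.038 ] 0.2
tall_valve [0.6062 0.3221 0.038 ] 0.92
tall_valve [0.376 0.201 0.038] 0.19
the job is handed in; nothing more can be done
None
```

I handed the job in at about 54.6 s without seeing a verdict: both valves went fully down in their sockets, and the tray is held still over the notepad, underside about 19 cm up and 0.1–0.2 rad off level. The first two peels were marginal on "opposite corner still down", so I re-seated the tray and peeled it a third time, with the tab corner about 2 cm up and the far corner still on the rim. I also viewed 12 pictures, two over the limit of 10.

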